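# Dock the desk radio and tune it with its thumbwheel

### The arm

A 6-joint arm with a two-finger parallel gripper is mounted at the origin on a cart in front of the work surface, level with it; the furniture and walls round the work are solid. World frame = base frame: x ahead of the robot, y to its left, z up, the work surface at z = 0. Lengths are in m, angles in rad, forces in N, time in s.
With the tool pointing down it reaches from about 0.25 to 0.775 m from the base axis. Payload 4 kg.
Tool frame: the origin (TCP) lies on the centre line of the jaws, within the pads' length; the fingertips stand ahead of it and the grasp point (between the pads) lies 5 mm behind it (ctrl.tips_ahead is the x of the fingertips in the tool frame, in m); x points along the fingers, z is the direction in which the jaws open and shut, and the axes are right-handed (so a half turn about x gives the same grasp; the last joint's range is limited). The gripper opens to 85 mm and grips with 20 to 120 N. Pads are 22 mm wide; open, the fingers measure 114 mm over their backs; the gripper's body (76 mm by 85 mm) begins 54 mm behind the grasp point. The pads swing forward as they close: fully open they stand 13 mm farther back than shut.
Start: joints at [1.042, 0.087, 1.371, -0, 1.684, -0.103], TCP at [0.227, 0.501, 0.245] pointing down, gripper open.
Joint ranges: [-3.1, 3.1], [-0.76, 2.03], [0.27, 2.55], [-1.08, 4.22], [0.17, 2.65], [-2.57, 2.57]. Speed limits (rad/s): [2.79, 2.79, 3.14, 3.14, 3.14, 3.14].

### API

Orientations are given as a rotation vector (axis times angle).
In Python, from plant import ctrl gives the robot as it stands.
- The arm moves only by the tool arm_command, never from a script. Its argument "deltas" is a list of rows, each a list of 2 entries, a list of its own where there are three numbers: the shift along the tool's x, y, z in mm, then the turn about the tool's x in degrees. A call has 1 to 8 rows; each row is the pose to reach, as a shift and turn from the pose commanded when the call began, along the tool's axes at that moment; what a row does not reach only later rows make up. A row lasts 1/8 s, in which the tool goes at most 62.5 mm and 10.7 degrees, less where a joint would pass 70% of its speed; a pose out of reach is approached as far as the arm can. A call with a gripper value outside its range is refused whole. "fingers" is the finger opening in mm, from 0 to 85.4, set as the call begins (left out, the last holds). The fingers move at their own pace and stop on an object; the grip force is fixed at half the most. Time passes only in rows, so rows that repeat a pose let the fingers close. It gives the time, the measured TCP pose, the force and the opening at its end, in the units of the state.
- ctrl.get_state(): the state, without advancing time (a new reading comes with each control period).
- ctrl.camera(name): name is "scene" or "side" or "wrist"; returns the picture (400x640x3 uint8, red, green, blue); there is no depth.
- ctrl.camera_model(name): a dict with "mtx" (3x3 intrinsics, pixels), "origin" and "rotation" of the camera in the world. Camera axes: x right, y up, looking along -z (the intrinsics and any distortion apply to the point x, -y, -z); pixel columns grow to the right and rows downward; lengths in m; the calibration is good to about 2 mm. A picture is of the moment at which its call begins: read the wrist's pose just before it. camera_model takes no time and is no camera call; for the wrist camera it gives the pose at the moment of the call.
- ctrl.sign_off(): hands the job in, once; it reports no verdict.
Trained networks look in the newest picture that a camera, given by its name, has taken for a name from the list of things; names that differ only in an ending like _2 or _b are one class to them, and where a whole thing is asked for, a point or a joint stands for the part that bears it (a point fixed in the world has none). Each returns a list of dicts, best first, with "conf" (0 to 1); they miss things now and then, are a little off and sometimes report something else, mostly with a low value. They report only what shows in the picture. A call takes as long as a camera call. They do not tell look-alikes from the thing itself.
- ctrl.look_for(query, camera): "bbox" ([left, top, width, height] in pixels, round what is visible of it).
- ctrl.silhouettes(query, camera): "region" (400x640 bool, what is visible of it) and "bbox" ([left, top, width, height] in pixels, round what is visible of it).
The state is a dict: "time_s": time; "qpos": joint angles; "qvel": joint speeds; "tau": joint torques, N m; "position": TCP position; "tcp_rot": TCP orientation; "force": force on the tool from outside, world axes, zero at the start; "wrist_torque": the same for the moment, N m; "opening": finger opening in m.
Only numpy, scipy, OpenCV 4.12 (cv2) and the standard library are available. Lean on these libraries where they do the work, as an engineer would, in place of code of your own. Each camera call takes 0.05 s, during which the arm holds its last target.

### The job

Take the small walnut radio from between the agate bookend and the drinking glass and set it gently, without dropping it, upright in the seat of the loudspeaker dock, dial facing the robot and bottom fully home on the seat floor. Tune it by rolling the brass wheel in its top until the dial pointer stands on the long line in the middle of the dial. Leave the glass standing where it is.

Things in the scene. Friction and masses are not known exactly. Their poses are not given: they have to be found in the camera images.
- radio: Desk radio, a loose dark-walnut block 42 mm deep (x), 64 wide (y), 104 tall, 0.4 to 0.65 kg. Origin: centre of its underside; x runs from the dial side to the back, y left as one faces the dial, z up. It starts upright, dial to the robot within 12 degrees, the bookend 10 mm from its left side, the glass 15 mm from its right: fingers fit only in front and behind, where it is free.
- tuning_wheel (a joint): Knurled brass tuning wheel, 32 mm across, 11 wide, sunk in the radio's top, 3.5 mm proud; axis front to back. 0 to 4.5 rad, grows as its top rolls right (radio -y); stays where left. Takes 0.6 N along the rim: press down on its top with 3 to 10 N, drag slowly sideways 12 mm, lift, repeat; a finger edge on its flank rocks the radio. 1 rad moves the pointer 8 mm; 2.25 rad is the middle line.
- wheel_top (a point): Highest point of the tuning wheel's rim: fixed in the radio, 10 mm right of its middle (radio y = -10 mm), halfway between front and back, 107.5 mm above the radio's underside.
- pointer (a point): The upright brass pointer, 2 mm wide and 19 mm tall, on the black dial near the top of the radio's front face, 78 mm above its underside. It travels 36 mm from left to right as the wheel is rolled right. It starts left of the middle line.
- middle_line (a point): The long white line in the middle of the dial (radio y = 0), on the front face 78 mm above the underside; the other scale lines are short and 6 mm apart.
- dock: Loudspeaker dock, fixed on the desk, dark walnut: a base 104 mm deep and 150 wide with a seat in front of an upright loudspeaker panel 150 wide, 36 thick and 136 tall, with a grey grille. Origin: centre of its underside at desk height; x points from front to back (panel at the back), y left, z up. Its front faces the robot within 17 degrees.
- seat (a point): Centre of the seat floor, 12 mm in front of the dock's origin, 16 mm above the desk; the radio's underside goes here, axes along the dock's. The seat is 46 mm deep, 68 wide, with a 10 mm front lip, side cheeks 30 mm high with flared tops and the panel right behind, 16 mm taller than a docked radio: no room for a finger behind the radio, but its sides are free above the cheeks.
- tumbler: Clear drinking glass, loose, 81 mm in diameter, 93 mm tall, right of the radio. Origin: centre of its underside. Radio and glass start on the leather desk pad, 4 mm above the bare desk (z = 0).
- bookend: Agate bookend, fixed, an upright slab 34 mm thick and 116 tall, left of the radio; books up to 232 mm tall on its far side. Origin: centre of its 54 x 124 mm foot.
- clear_patch (a point): Middle of a clear patch of bare desk (z = 0), 120 mm across, between radio and dock: room to set the radio down and change the grip. The desk pad's right edge, a rail 8 mm high, lies beyond it to the left.
Not all that is in view belongs to the job. Of the things like the radio, leave any that is green; of the rest the smaller one is meant. There is more than one size of the tumbler; the one meant has the size given above.

How it is judged:
By the outcome, as a careful person would: the job done as asked, in the order asked, and still so for the second after the job is handed in, with the robot touching nothing.
It also fails if it takes over 64 s, if anything falls off the work surface, if the arm or the gripper's body presses on something with over 40 N, if the wrist force passes 120 N, or if a joint passes its speed limit or range.

## Working session

There is one attempt and no reset: what is moved stays moved. The work goes in short steps, Python scripts to look and compute and a tool call to move; the robot and the scene stay as the last step left them, time stands still between calls to the robot, and variables do not carry over. Pictures are saved under pics/ and viewed, and the job is handed in when it is done.

Besides the shell and the picture viewer there is one more tool, called after "Call:" as name(argument=value, ...) on one line, values as JSON. arm_command: Moves the arm, as the interface text tells. Its arguments: {"type":"object","properties":{"deltas":{"type":"array"},"fingers":{"type":"number"}},"required":["deltas"]}

```bash
ls; mkdir -p pics; python3 - <<'E'
from plant import ctrl
import cv2
s=ctrl.get_state();print(s, ctrl.tips_ahead)
for n in ["scene","side","wrist"]:
    im=ctrl.camera(n);cv2.imwrite(f"pics/a_{n}.png",im[:,:,::-1]);m=ctrl.camera_model(n);print(n,m)
E
```

```text
pics
{'time_s': 0.0, 'qpos': array([ 1.04192166e+00,  8.79703727e-02,  1.37226142e+00,  1.08607027e-05,
        1.68358118e+00, -1.03092871e-01]), 'qvel': array([ 1.05149653e-03,  4.75102884e-04,  4.05159949e-04, -5.50213122e-05,
       -1.24263900e-03, -1.66693276e-03]), 'tau': array([-1.55411262e-04, -3.51866090e+01, -3.13271463e+01, -8.16299485e-05,
        1.06955844e-02,  3.05109964e-06]), 'position': array([0.2269323 , 0.50049565, 0.24412704]), 'tcp_rot': array([-0.89118377,  1.38308833,  0.88954885]), 'force': array([ 0.46047862, -0.52165093,  0.45108943]), 'wrist_torque': array([-0.00449442, -0.01647123,  0.02258726]), 'opening': 0.08531831124172565} 0.014
scene {'mtx': array([[499.65659377,   0.        , 319.16269288],
       [  0.        , 499.65659377, 206.3824555 ],
       [  0.        ,   0.        ,   1.        ]]), 'origin': array([-0.40957332,  0.85022201,  1.16153519]), 'rotation': array([ 0.47629071, -0.8748954 , -2.01184148])}
side {'mtx': array([[454.66656232,   0.        , 310.46579742],
       [  0.        , 454.66656232, 202.69963769],
       [  0.        ,   0.        ,   1.        ]]), 'origin': array([-0.08644231, -0.65003971,  1.03009886]), 'rotation': array([ 0.83175139, -0.26603103, -0.5549833 ])}
wrist {'mtx': array([[302.21755308,   0.        , 315.59881004],
       [  0.        , 302.21755308, 204.08168483],
       [  0.        ,   0.        ,   1.        ]]), 'origin': array([0.15038807, 0.53552031, 0.37234175]), 'rotation': array([-0.29532358, -0.18783749,  1.13461615])}
```

View pics/a_scene.png

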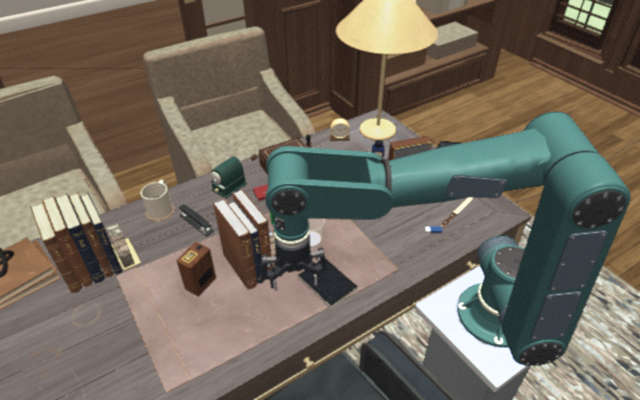

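View pics/a_side.png

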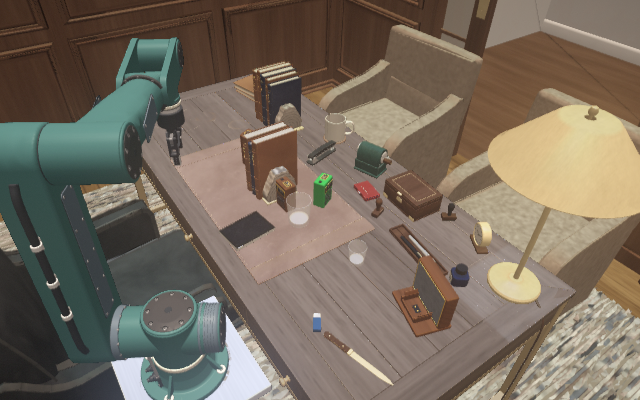

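View pics/a_wrist.png

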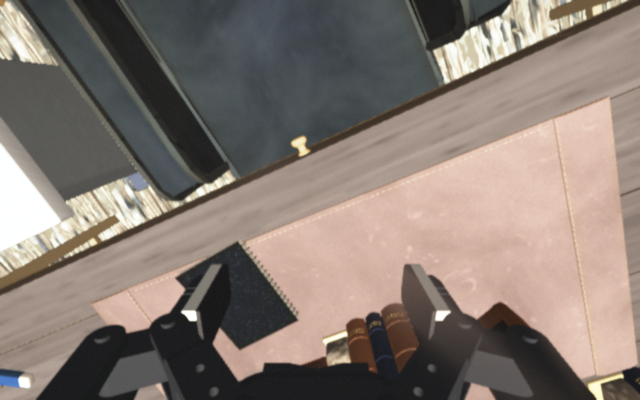

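```bash
cat > h.py <<'E'
import numpy as np, cv2
from scipy.spatial.transform import Rotation as R
def rot(m): return R.from_rotvec(m['rotation']).as_matrix()
def proj(m,P):
    P=np.atleast_2d(P).astype(float); c=(P-m['origin'])@rot(m)
    return np.c_[m['mtx'][0,0]*c[:,0]/-c[:,2]+m['mtx'][0,2], m['mtx'][1,1]*(-c[:,1])/-c[:,2]+m['mtx'][1,2]]
def ray(m,uv):
    d=np.array([(uv[0]-m['mtx'][0,2])/m['mtx'][0,0],-(uv[1]-m['mtx'][1,2])/m['mtx'][1,1],-1.])
    return m['origin'],rot(m)@d
def onz(m,uv,z):
    o,d=ray(m,uv); return o+d*(z-o[2])/d[2]
E
python3 - <<'E'
from plant import ctrl
from h import *
import cv2
im=ctrl.camera("side");m=ctrl.camera_model("side")
for q in ["radio","dock","tumbler","bookend"]:
    for r in ctrl.silhouettes(q,"side"): print(q,r['conf'],r['bbox'])
b=im[:,:,::-1]
cv2.imwrite("pics/b1.png",cv2.resize(b[150:240,230:350],None,fx=6,fy=6,interpolation=cv2.INTER_CUBIC))
cv2.imwrite("pics/b2.png",cv2.resize(b[245:345,380:480],None,fx=6,fy=6,interpolation=cv2.INTER_CUBIC))
E
```

```text
radio 0.9 [314.2, 173.1, 16.7, 32.7]
radio 0.88 [276.6, 179.4, 21.7, 33.5]
radio 0.54 [244.8, 126.8, 4.0, 39.3]
dock 0.88 [393.2, 253.6, 62.7, 83.6]
tumbler 0.78 [347.3, 239.7, 22.8, 24.1]
tumbler 0.69 [285.9, 194.3, 23.0, 33.3]
tumbler 0.21 [272.8, 175.7, 22.1, 39.1]
bookend 0.9 [263.7, 168.8, 32.3, 37.2]
```

View pics/b1.png

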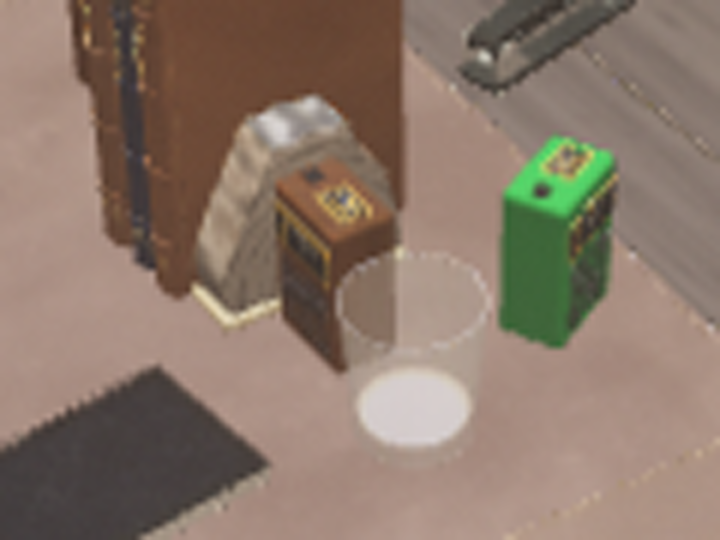

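View pics/b2.png

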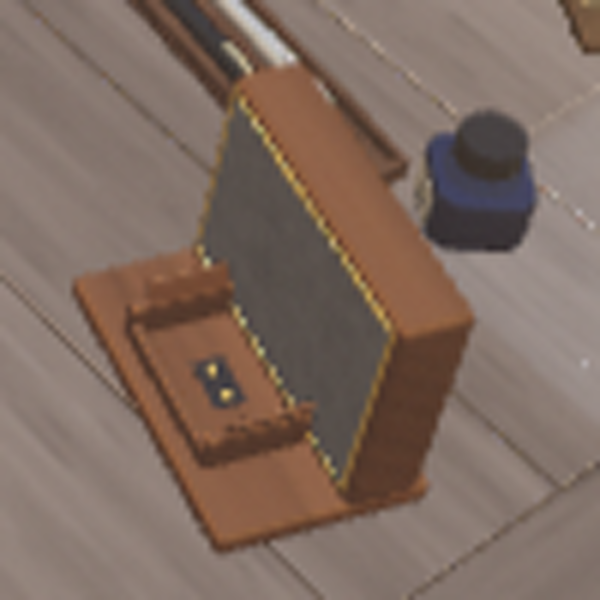

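```bash
python3 - <<'E'
from plant import ctrl
from h import *
m=ctrl.camera_model("side")
f=lambda c,o,z:[onz(m,(x/6+o[0],y/6+o[1]),z)[:2] for x,y in c]
def fit(pts,model):
    # 2D rigid
    A=np.array(model);B=np.array(pts);a=A-A.mean(0);b=B-B.mean(0)
    th=np.arctan2((a[:,0]*b[:,1]-a[:,1]*b[:,0]).sum(),(a*b).sum())
    c,s=np.cos(th),np.sin(th);Rm=np.array([[c,-s],[s,c]]);t=B.mean(0)-Rm@A.mean(0)
    print(np.degrees(th),t,"res mm",((Rm@A.T).T+t-B)*1e3)
fit(f([(278,183),(333,243),(398,213),(335,160)],(230,150),.108),[(-.021,.032),(-.021,-.032),(.021,-.032),(.021,.032)])
# dock panel back x=.052 -> front .016
fit(f([(238,93),(398,335),(472,320),(300,65)],(380,245),.136),[(.016,.075),(.016,-.075),(.052,-.075),(.052,.075)])
g=f([(415,300),],(230,150),.097)
print(g, f([(414,408)],(230,150),.004))
print('green',f([(558,137),(618,155),(570,217),(503,192)],(230,150),.108))
print('bookend foot',f([(232,328),(195,285)],(230,150),.004))
s=ctrl.get_state();print(R.from_rotvec(s['tcp_rot']).as_matrix().round(3))
mw=ctrl.camera_model("wrist"); Rt=R.from_rotvec(s['tcp_rot']).as_matrix()
print('cam in tool',Rt.T@(mw['origin']-s['position']), (Rt.T@rot(mw)).round(3))
E
```

```text
1.0089489545480117 [0.51310185 0.35778789] res mm [[-2.73214513  1.81729438]
 [ 0.76695028 -1.12260037]
 [-0.21840605 -2.8486399 ]
 [ 2.1836009   2.1539459 ]]
-16.86581537131884 [ 0.57907173 -0.20606352] res mm [[ 1.24073255  7.97303752]
 [-2.91899848 -4.92341174]
 [ 0.87119737 -3.84257532]
 [ 0.80706856  0.79294954]]
[array([0.50973277, 0.27373933])] [array([0.51802978, 0.28850194])]
green [array([0.64706039, 0.33701868]), array([0.66532443, 0.30497038]), array([0.61071643, 0.27467315]), array([0.59286738, 0.31279956])]
bookend foot [array([0.46810805, 0.40299306]), array([0.4694578 , 0.44811555])]
[[-0.    -0.911  0.413]
 [-0.     0.413  0.911]
 [-1.    -0.    -0.   ]]
cam in tool [-1.27961408e-01  8.42447692e-02 -4.16693495e-05] [[ 0.     0.325 -0.946]
 [ 0.     0.946  0.325]
 [ 1.    -0.     0.   ]]
```

Call:
arm_command(deltas=[[[-50,0,0],-8],[[-90,-20,0],-18],[[-90,-70,-5],-28],[[-90,-125,-10],-38],[[-90,-180,-20],-48],[[-90,-235,-30],-58],[[-90,-290,-35],-68],[[-90,-331,-38],-78]])

```text
time_s: 1.4
position: [0.5148, 0.328, 0.3351]
tcp_rot: [-1.86, 0.607, 1.86]
force: [-0.1, 0.7, -0.1]
opening: 0.0851
```

Call:
arm_command(deltas=[[[0,0,0],-10],[[0,0,0],-20],[[0,0,0],-30],[[0,0,0],-37],[[0,0,0],-37]])

```text
time_s: 2.02
position: [0.4957, 0.3583, 0.3348]
tcp_rot: [-2.21, 0.054, 2.199]
force: [0.2, -0.2, -0.7]
opening: 0.0853
```

```bash
python3 - <<'E'
from plant import ctrl
from h import *
s=ctrl.get_state();print(s['time_s'],s['qpos'],s['position']);z=R.from_rotvec(s['tcp_rot']).as_matrix();print(z.round(3))
m=ctrl.camera_model("wrist");im=ctrl.camera("wrist")
import pickle;pickle.dump(m,open('mw1.pkl','wb'))
cv2.imwrite("pics/c_wrist.png",im[:,:,::-1])
for q in ["radio","tumbler"]:
    for r in ctrl.silhouettes(q,"wrist"): print(q,r['conf'],r['bbox'])
E
```

```text
2.025 [ 0.53803761  0.23000102  1.03222884 -0.00981861  1.87901767 -2.56561972] [0.49565079 0.35831334 0.33483162]
[[ 0.005 -0.041 -0.999]
 [-0.008 -0.999  0.041]
 [-1.     0.008 -0.005]]
radio 0.94 [170.7, 111.7, 77.6, 60.3]
radio 0.92 [283.0, 143.2, 37.2, 61.9]
tumbler 0.66 [267.1, 67.3, 68.4, 75.2]
```

View pics/c_wrist.png

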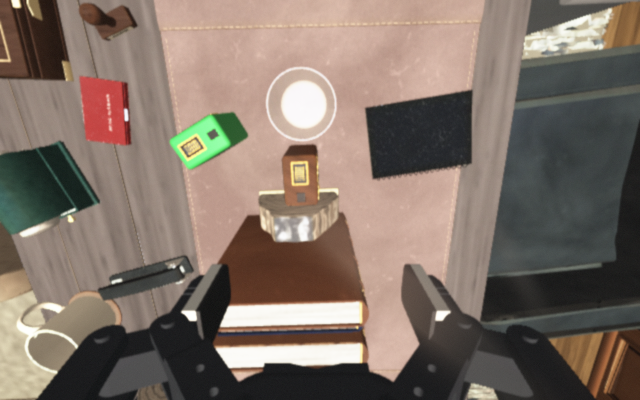

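```bash
python3 - <<'E'
import cv2
im=cv2.imread("pics/c_wrist.png")
cv2.imwrite("pics/c2.png",cv2.resize(im[130:230,240:360],None,fx=6,fy=6,interpolation=cv2.INTER_CUBIC))
E
```

```text
(no output)
```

View pics/c2.png

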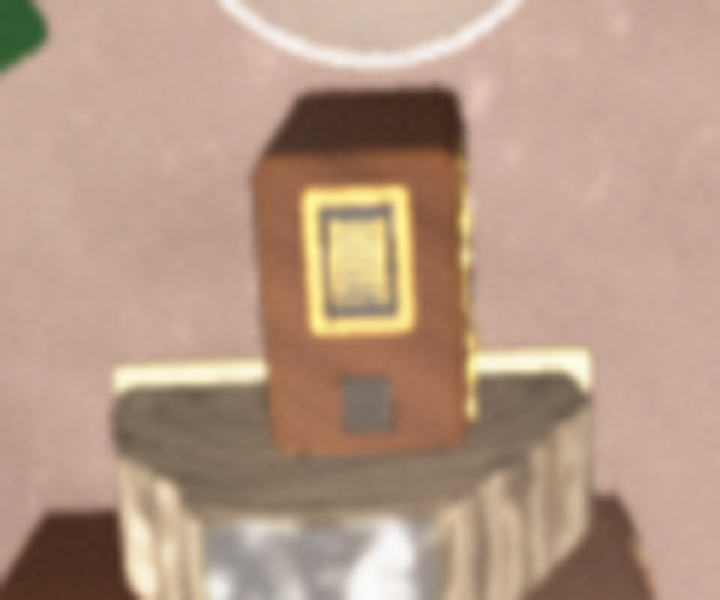

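```bash
cat >> h.py <<'E'
def fit(pts,model):
    A=np.array(model);B=np.array(pts);a=A-A.mean(0);b=B-B.mean(0)
    th=np.arctan2((a[:,0]*b[:,1]-a[:,1]*b[:,0]).sum(),(a*b).sum())
    c,s=np.cos(th),np.sin(th);Rm=np.array([[c,-s],[s,c]]);t=B.mean(0)-Rm@A.mean(0)
    print("yaw",np.degrees(th).round(2),"pos",t.round(4),"res mm",(((Rm@A.T).T+t-B)*1e3).round(1).tolist())
    return th,t
def todelta(s,pos,zang,):
    "tool-axes shift mm & turn deg from measured state s to world pos, z angle deg"
    M=R.from_rotvec(s['tcp_rot']).as_matrix()
    d=M.T@(np.array(pos)-s['position'])*1e3
    cur=np.degrees(np.arctan2(M[1,2],M[0,2]))
    t=-((zang-cur+180)%360-180)
    print("delta",d.round(1),"turn",round(t,1),"cur z ang",cur.round(2))
E
python3 - <<'E'
from plant import ctrl
from h import *
import pickle;m=pickle.load(open('mw1.pkl','rb'))
P=[onz(m,(x/6+240,y/6+130),.108)[:2] for x,y in [(468,445),(462,153),(255,163),(272,455)]]
fit(P,[(-.021,.032),(-.021,-.032),(.021,-.032),(.021,.032)])
w=onz(m,(358/6+240,262/6+130),.1115);print('wheel',w)
# glass rim: image center (301,104)
print(onz(m,(301,104),.097))
# bookend front foot edge
print([onz(m,(x/6+240,y/6+130),.008) for x,y in[(115,375),(590,355)]])
print([onz(m,(x/6+240,y/6+130),.12) for x,y in[(120,400),(580,385)]])
s=ctrl.get_state();todelta(s,(0.513,0.358,0.335),180)
E
```

```text
yaw -0.51 pos [0.5148 0.3649] res mm [[-0.9, 2.2], [-0.4, -1.4], [0.9, -2.1], [0.4, 1.2]]
wheel [0.51525382 0.35461859 0.1115    ]
[0.51000452 0.27622862 0.097     ]
[array([0.58758377, 0.4055799 , 0.008     ]), array([0.46326418, 0.40502794, 0.008     ])]
[array([0.5634621 , 0.37872633, 0.12      ]), array([0.47226805, 0.3791964 , 0.12      ])]
delta [ -0.   -2.1 -16.1] turn -2.5 cur z ang 177.48
```

Call:
arm_command(deltas=[[[0,0,0],0]])

```text
time_s: 2.3
position: [0.497, 0.3563, 0.3349]
tcp_rot: [-2.209, 0.058, 2.197]
force: [0.6, 0.8, 0.4]
opening: 0.0856
```

```bash
python3 - <<'E'
from plant import ctrl
from h import *
s=ctrl.get_state();print(s['qpos']);todelta(s,(0.5145,0.364,0.2),180)
E
```

```text
[ 0.5345513   0.22976121  1.03238196 -0.01063207  1.87895246 -2.56570505]
delta [134.9  -9.5 -16.4] turn -2.6 cur z ang 177.45
```

Call:
arm_command(deltas=[[[0,0,0],3],[[0,0,0],3]])

```text
time_s: 2.55
position: [0.4969, 0.3565, 0.3349]
tcp_rot: [-2.182, 0.113, 2.169]
force: [-0.0, 0.1, 0.8]
opening: 0.0851
```

```bash
python3 - <<'E'
from plant import ctrl
from h import *
s=ctrl.get_state();print(s['qpos']);todelta(s,(0.5145,0.364,0.2),180)
E
```

```text
[ 0.53465059  0.22976981  1.03231531 -0.01043072  1.87896562 -2.51393217]
delta [135.  -10.2 -15.9] turn -5.5 cur z ang 174.49
```

Call:
arm_command(deltas=[[[60,-9,-16],-2.4],[[110,-9,-16],-2.4],[[135,-9,-16],-2.4],[[135,-9,-16],-2.4]])

```text
time_s: 3.05
position: [0.513, 0.3622, 0.1966]
tcp_rot: [-2.2, 0.072, 2.2]
force: [-0.7, -0.5, -0.5]
opening: 0.0857
```

```bash
python3 - <<'E'
from plant import ctrl
from h import *
s=ctrl.get_state();print(s['qpos']);todelta(s,(0.5145,0.364,0.072),177)
m=ctrl.camera_model("wrist");im=ctrl.camera("wrist")
cv2.imwrite("pics/d_wrist.png",im[:,:,::-1]);im=ctrl.camera("side")
cv2.imwrite("pics/d_side.png",cv2.resize(im[100:240,180:380,::-1],None,fx=4,fy=4))
E
```

```text
[ 0.52940285  0.27877835  1.24463161 -0.00994645  1.62425537 -2.55883668]
delta [124.5  -3.4  -1.3] turn -0.1 cur z ang 176.91
```

View pics/d_wrist.png

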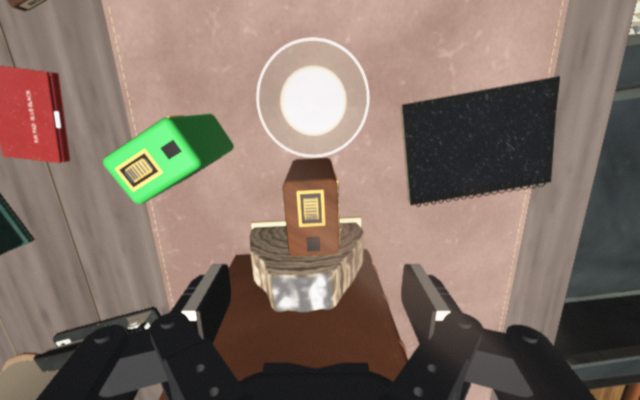

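View pics/d_side.png

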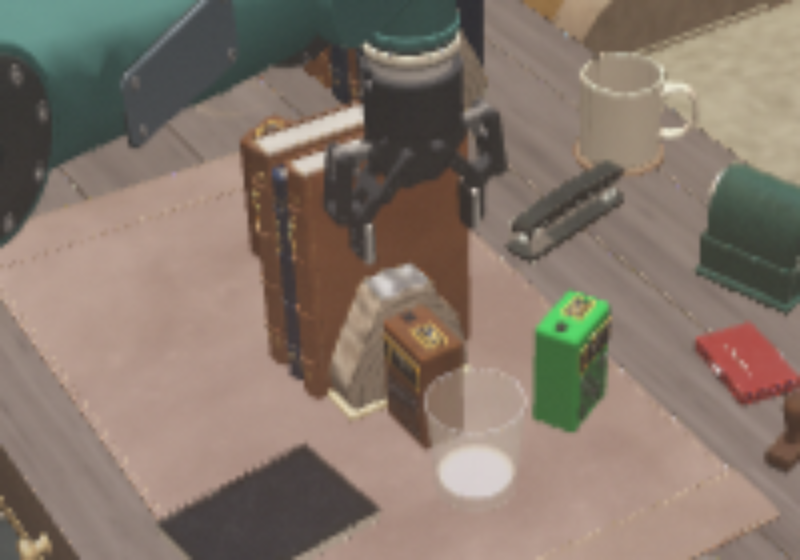

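```bash
python3 - <<'E'
import cv2
im=cv2.imread("pics/d_wrist.png")
cv2.imwrite("pics/d2.png",cv2.resize(im[145:265,260:370],None,fx=5,fy=5,interpolation=cv2.INTER_CUBIC))
E
```

```text
(no output)
```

View pics/d2.png

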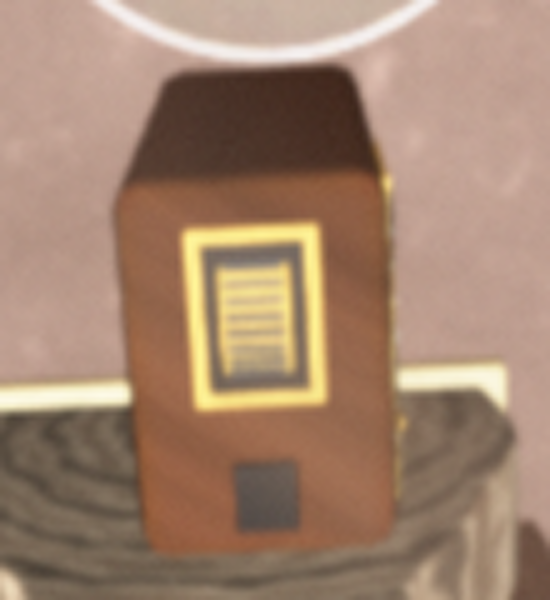

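```bash
python3 - <<'E'
from plant import ctrl
from h import *
m=ctrl.camera_model("wrist")
P=[onz(m,(x/5+260,y/5+145),.108)[:2] for x,y in [(396,543),(384,178),(117,190),(147,552)]]
fit(P,[(-.021,.032),(-.021,-.032),(.021,-.032),(.021,.032)])
print('wheel',onz(m,(258/5+260,318/5+145),.110))
print('glass',onz(m,(313,98),.097))
s=ctrl.get_state();print(s['position'])
E
```

```text
yaw -0.26 pos [0.518  0.3676] res mm [[-0.5, 1.1], [-0.8, -1.3], [0.7, -1.2], [0.6, 1.4]]
wheel [0.51784822 0.35768295 0.11      ]
glass [0.51241815 0.27718561 0.097     ]
[0.51466507 0.36333132 0.20126583]
```

Call:
arm_command(deltas=[[[45,-2,0],0],[[85,-2,0],0],[[115,-2,0],0],[[128,-2,0],0],[[128,-2,0],0],[[128,-2,0],0]])

```text
time_s: 3.9
position: [0.5163, 0.365, 0.0746]
tcp_rot: [-2.207, 0.066, 2.186]
force: [0.9, 0.0, 0.1]
opening: 0.0852
```

```bash
python3 - <<'E'
from plant import ctrl
from h import *
s=ctrl.get_state();todelta(s,(0.515,0.3655,0.072),177)
im=ctrl.camera("wrist")
cv2.imwrite("pics/e_wrist.png",im[:,:,::-1]);im=ctrl.camera("side")
cv2.imwrite("pics/e_side.png",cv2.resize(im[100:240,180:380,::-1],None,fx=4,fy=4))
E
```

```text
delta [ 2.5 -0.5  1.3] turn -0.1 cur z ang 176.91
```

View pics/e_wrist.png

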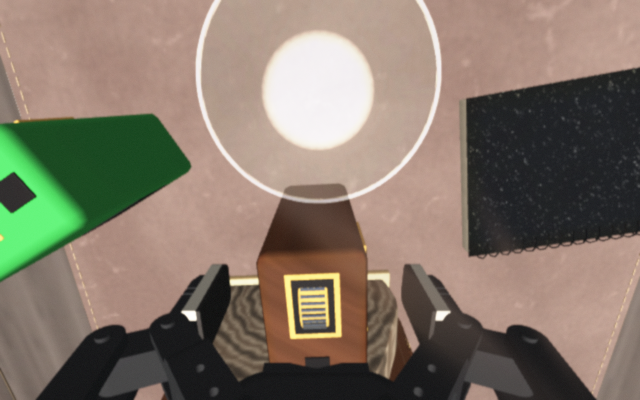

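View pics/e_side.png

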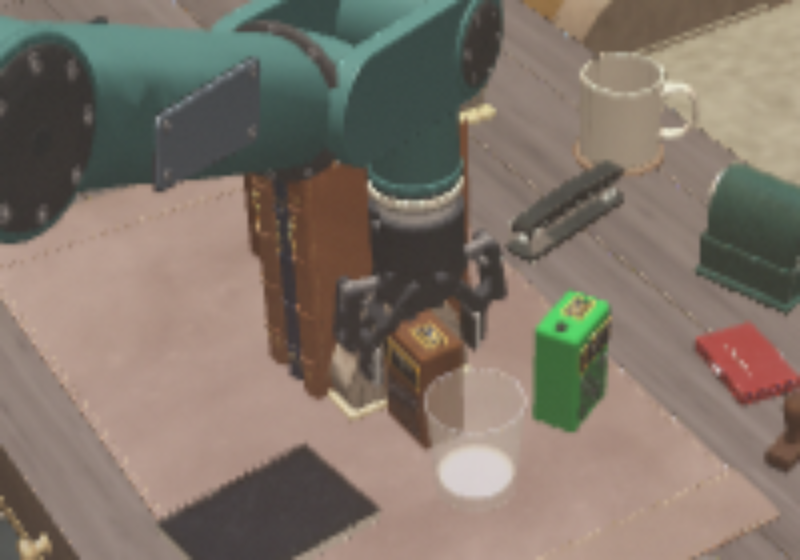

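Call:
arm_command(deltas=[[[0,0,0],0],[[0,0,0],0],[[0,0,0],0],[[0,0,0],0],[[0,0,0],0],[[0,0,0],0],[[0,0,0],0],[[0,0,0],0]], fingers=20)

```text
time_s: 5.0
position: [0.5154, 0.3643, 0.0725]
tcp_rot: [-2.205, 0.068, 2.19]
force: [1.6, -0.8, 4.9]
opening: 0.0417
```

Call:
arm_command(deltas=[[[-10,0,0],0],[[-30,0,0],0],[[-60,0,0],0],[[-100,0,0],0],[[-140,0,0],0],[[-160,0,0],0],[[-160,0,0],0]])

```text
time_s: 5.88
position: [0.5145, 0.3661, 0.2348]
tcp_rot: [-2.207, 0.065, 2.186]
force: [0.7, 0.2, -4.4]
opening: 0.0418
```

```bash
python3 - <<'E'
from plant import ctrl
from h import *
s=ctrl.get_state();print(s['position'],s['force'],s['opening'])
m=ctrl.camera_model("side")
for n,p in dict(padfar=(371,229),padnear=(253,277),glass2=(357,261),eraser=(317,322),knife=(327,336),dockFL=(393,292),dockFR=(417,336),tray=(392,228),tray2=(445,275)).items(): print(n,onz(m,p,0)[:2].round(3))
im=ctrl.camera("side")
cv2.imwrite("pics/f_side.png",im[:,:,::-1])
cv2.imwrite("pics/f_wrist.png",ctrl.camera("wrist")[:,:,::-1])
E
```

```text
[0.51454253 0.36605634 0.23483808] [ 0.70573532  0.16124816 -4.39437968] 0.04181113919824213
padfar [0.687 0.118]
padnear [0.27  0.153]
glass2 [0.562 0.034]
eraser [ 0.337 -0.077]
knife [ 0.334 -0.127]
dockFL [ 0.573 -0.115]
dockFR [ 0.528 -0.257]
tray [0.748 0.083]
tray2 [ 0.743 -0.153]
```

View pics/f_side.png

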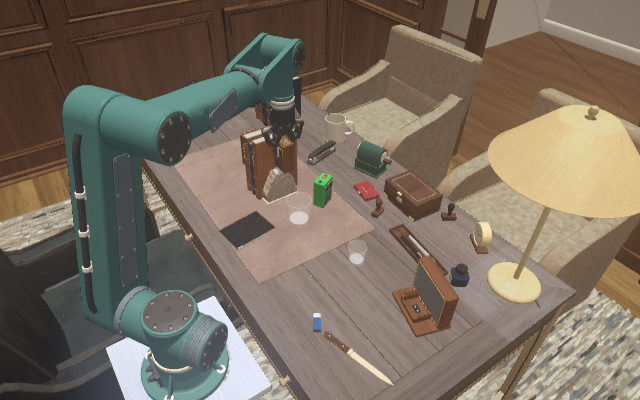

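View pics/f_wrist.png

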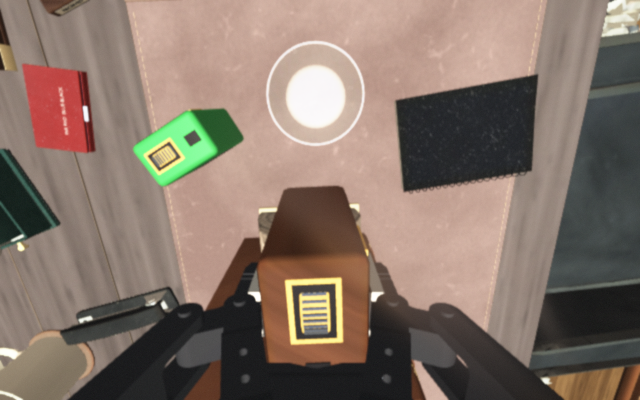

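Call:
arm_command(deltas=[[[0,20,4],3],[[0,65,12],8],[[0,120,22],15],[[0,180,34],22],[[0,240,45],29],[[0,295,55],34],[[0,335,63],37],[[0,350,66],37]])

```text
time_s: 6.98
position: [0.4276, 0.0178, 0.2324]
tcp_rot: [-1.821, 0.673, 1.812]
force: [0.4, 0.8, -5.1]
opening: 0.0415
```

```bash
python3 - <<'E'
from plant import ctrl
from h import *
im=ctrl.camera("side")
s=ctrl.get_state();print(s['qpos'],s['position'],s['force'],s['opening']);todelta(s,(.43,.02,.07),140)
cv2.imwrite("pics/g_side.png",cv2.resize(im[130:380,200:500,::-1],None,fx=2.5,fy=2.5))
E
```

```text
[-0.08567405 -0.1871119   1.65787924 -0.00973485  1.66819043 -2.52566726] [0.42767938 0.01705513 0.23269316] [-1.08629876 -2.252902   -5.6464145 ] 0.04169300246306401
delta [162.7  -4.8   1.4] turn -0.3 cur z ang 139.75
```

View pics/g_side.png

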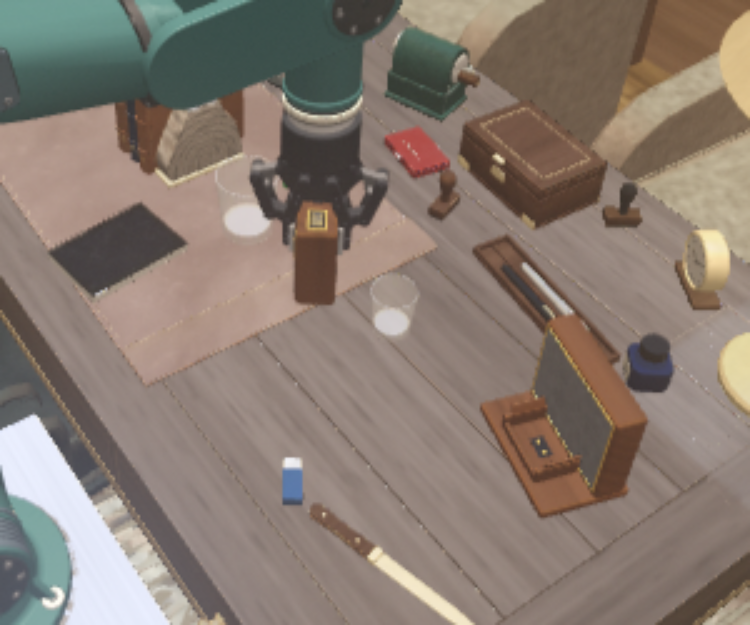

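Call:
arm_command(deltas=[[[30,0,0],0],[[75,0,0],0],[[115,0,0],0],[[140,0,0],0],[[153,0,0],0],[[158,0,0],0],[[160,0,0],0],[[160,0,0],0]])

```text
time_s: 8.02
position: [0.4309, 0.0183, 0.0753]
tcp_rot: [-1.827, 0.668, 1.808]
force: [0.1, -0.1, -5.3]
opening: 0.0419
```

Call:
arm_command(deltas=[[[1,0,0],0],[[2,0,0],0],[[2,0,0],0]])

```text
time_s: 8.4
position: [0.4301, 0.0182, 0.0724]
tcp_rot: [-1.825, 0.669, 1.81]
force: [0.9, 0.5, -5.0]
opening: 0.0417
```

Call:
arm_command(deltas=[[[1,0,0],0],[[2,0,0],0],[[3,0,0],0],[[3,0,0],0]])

```text
time_s: 8.9
position: [0.4301, 0.0182, 0.0692]
tcp_rot: [-1.825, 0.669, 1.81]
force: [-0.2, 0.5, -4.0]
opening: 0.042
```

Call:
arm_command(deltas=[[[0.5,0,0],0],[[1,0,0],0],[[1.5,0,0],0],[[1.5,0,0],0]])

```text
time_s: 9.4
position: [0.4305, 0.0183, 0.0687]
tcp_rot: [-1.826, 0.668, 1.809]
force: [-1.2, 1.4, 3.3]
opening: 0.0419
```

Call:
arm_command(deltas=[[[0,0,0],0],[[0,0,0],0],[[0,0,0],0],[[0,0,0],0]], fingers=85)

```text
time_s: 9.9
position: [0.4303, 0.0182, 0.0679]
tcp_rot: [-1.826, 0.669, 1.81]
force: [-1.0, 0.3, -0.2]
opening: 0.0852
```

Call:
arm_command(deltas=[[[-20,0,0],0],[[-60,0,0],0],[[-110,0,0],0],[[-160,0,0],8],[[-200,0,0],18],[[-200,0,0],28],[[-200,0,0],38],[[-200,0,0],48]])

```text
time_s: 10.9
position: [0.4291, 0.0198, 0.2679]
tcp_rot: [-1.238, 1.198, 1.221]
force: [0.2, 0.3, -0.2]
opening: 0.0848
```

Call:
arm_command(deltas=[[[0,0,0],10],[[0,0,0],20],[[0,0,0],30],[[0,0,0],40],[[0,0,0],42],[[0,0,0],42],[[0,0,0],42]])

```text
time_s: 11.78
position: [0.4291, 0.0199, 0.2678]
tcp_rot: [-0.689, 1.46, 0.673]
force: [-0.7, -0.4, 0.8]
opening: 0.0851
```

```bash
python3 - <<'E'
from plant import ctrl
from h import *
import pickle
m=ctrl.camera_model("wrist");im=ctrl.camera("wrist")
pickle.dump(m,open('mw2.pkl','wb'))
cv2.imwrite("pics/h_wrist.png",im[:,:,::-1])
for r in ctrl.silhouettes("radio","wrist"): print(r['conf'],r['bbox'])
s=ctrl.get_state();print(s['qpos'],s['qvel'].max(),s['position']);todelta(s,(.4305,.018,.27),50)
E
```

```text
0.8 [285.8, 150.0, 63.8, 61.2]
0.66 [570.3, 116.0, 69.7, 54.3]
[-0.08023602 -0.19144238  1.59245104 -0.00792192  1.73444621 -0.95343473] 0.003921305903066993 [0.4290722  0.01984452 0.26781321]
delta [-2.2 -2.3 -0.5] turn -0.0 cur z ang 49.95
```

View pics/h_wrist.png

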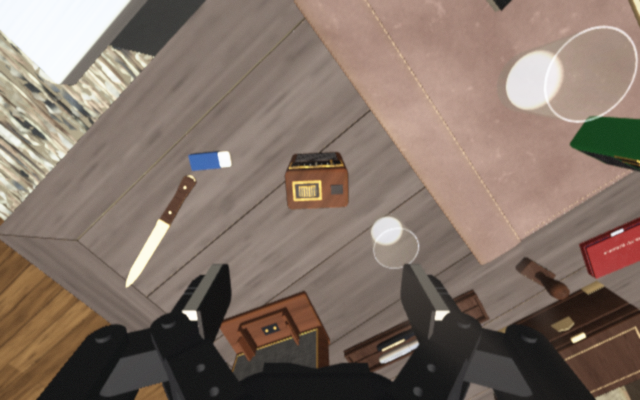

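```bash
python3 - <<'E'
import cv2
im=cv2.imread("pics/h_wrist.png")
cv2.imwrite("pics/h2.png",cv2.resize(im[140:220,270:370],None,fx=7,fy=7,interpolation=cv2.INTER_CUBIC))
cv2.imwrite("pics/h3.png",cv2.resize(im[280:380,210:340],None,fx=6,fy=6,interpolation=cv2.INTER_CUBIC))
E
```

```text
(no output)
```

View pics/h2.png

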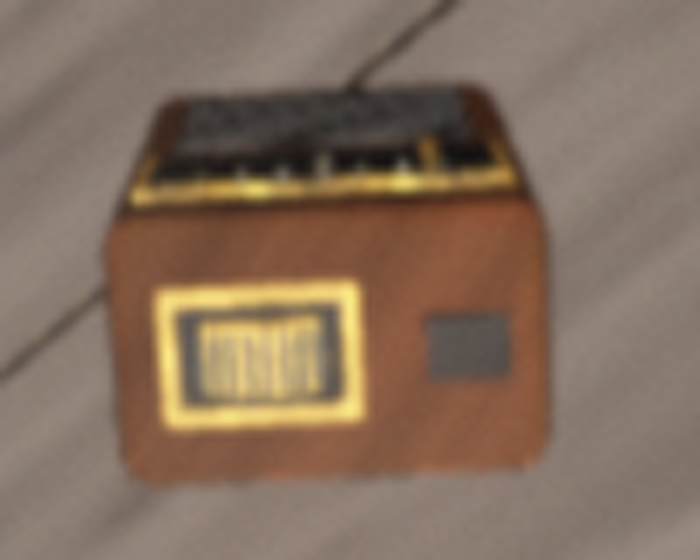

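View pics/h3.png

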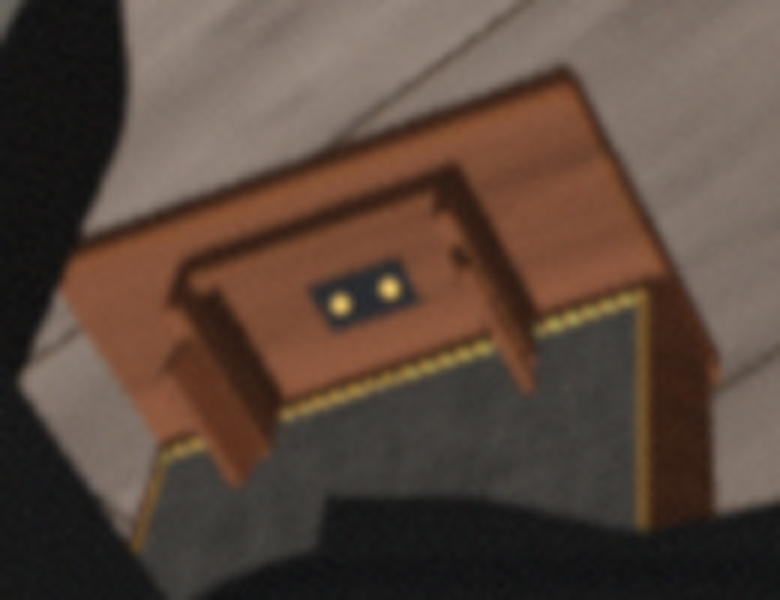

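```bash
python3 - <<'E'
from plant import ctrl
from h import *
import pickle
m=pickle.load(open('mw2.pkl','rb'))
P=[onz(m,(x/7+270,y/7+140),.104)[:2] for x,y in [(545,205),(107,218),(125,485),(550,470)]]
fit(P,[(-.021,.032),(-.021,-.032),(.021,-.032),(.021,.032)])
f=lambda x,y,z:onz(m,(x/6+210,y/6+280),z)
print('contacts',f(365,295,.016))
for n,(a,b) in dict(grille=((285,412),(490,345)),front=((85,242),(570,70)),lip=((185,270),(455,170))).items():
    a=f(*a,.016);b=f(*b,.016);d=b-a;print(n,a[:2],b[:2],np.linalg.norm(d),np.degrees(np.arctan2(-d[0],d[1])))
E
```

```text
yaw -37.86 pos [0.4317 0.0191] res mm [[-0.2, 1.9], [-1.4, -0.4], [0.2, -1.4], [1.3, -0.1]]
contacts [ 0.57991006 -0.19913793  0.016     ]
grille [ 0.5947701 -0.2420612] [ 0.61299729 -0.1850114 ] 0.05989082520372546 -17.718479282094105
front [ 0.52131706 -0.24291868] [ 0.56158859 -0.11308688] 0.13593415484789745 -17.232965149007406
lip [ 0.54415427 -0.2294441 ] [ 0.56563116 -0.15489332] 0.07758270294733853 -16.07084675027992
```

Call:
arm_command(deltas=[[[50,-2,1],-1],[[100,-2,1],-1],[[145,-2,1],-1],[[175,-2,1],-1],[[190,-2,1],-1],[[195,-2,1],-1],[[195,-2,1],-1]])

```text
time_s: 12.75
position: [0.4331, 0.0177, 0.0738]
tcp_rot: [-0.702, 1.454, 0.685]
force: [0.2, -0.5, -0.3]
opening: 0.0849
```

```bash
python3 - <<'E'
from plant import ctrl
from h import *
im=ctrl.camera("wrist")
cv2.imwrite("pics/i_wrist.png",im[:,:,::-1])
s=ctrl.get_state();todelta(s,(.4317,.019,.072),51)
E
```

```text
delta [ 2.2  2.2 -0. ] turn -0.1 cur z ang 50.92
```

View pics/i_wrist.png

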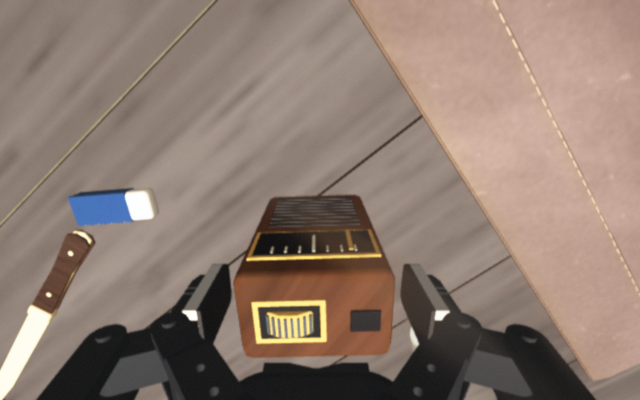

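Call:
arm_command(deltas=[[[1,1,0],0],[[1,1,0],0],[[1,1,0],0],[[1,1,0],0],[[1,1,0],0],[[1,1,0],0],[[1,1,0],0]], fingers=45)

```text
time_s: 13.68
position: [0.4325, 0.0182, 0.0732]
tcp_rot: [-0.702, 1.454, 0.684]
force: [-2.0, -0.8, 6.1]
opening: 0.0636
```

```bash
python3 - <<'E'
from plant import ctrl
from h import *
s=ctrl.get_state();print(s['position'],s['opening'],s['force']);todelta(s,(.4317,.019,.072),51)
m=ctrl.camera_model("wrist")
im=ctrl.camera("wrist")
cv2.imwrite("pics/j_wrist.png",im[:,:,::-1])
# expected radio corners in image, if centred on TCP at yaw -39
p=s['position'];th=np.radians(np.degrees(np.arctan2(*R.from_rotvec(s['tcp_rot']).as_matrix()[[1,0],2]))-90)
c,sn=np.cos(th),np.sin(th)
for y in(.032,-.032):
  for x in (-.021,.021): print((x,y),proj(m,[p[0]+c*x-sn*y,p[1]+sn*x+c*y,.104]).round(1))
E
```

```text
[0.43245406 0.01818031 0.07323882] 0.0636145868861869 [-2.01319671 -0.80335803  6.09566351]
delta [1.2 1.1 0.2] turn -0.1 cur z ang 50.91
(-0.021, 0.032) [[401.8 281. ]]
(0.021, 0.032) [[392.2 366.9]]
(-0.021, -0.032) [[229.7 280.8]]
(0.021, -0.032) [[239.3 366.6]]
```

View pics/j_wrist.png

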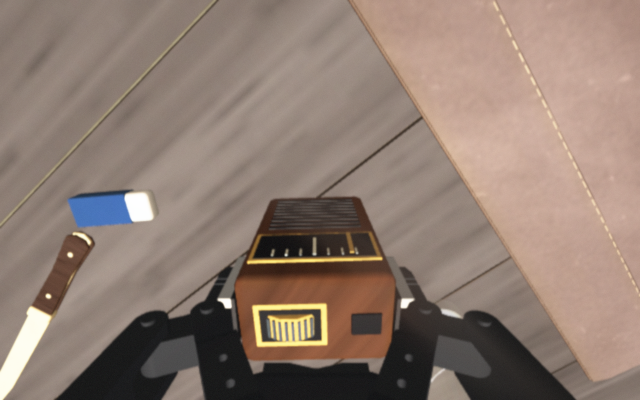

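Call:
arm_command(deltas=[[[-8,0,0],0],[[-30,0,0],0],[[-70,0,0],0],[[-115,0,0],0],[[-155,0,0],0],[[-180,0,0],0],[[-188,0,0],0],[[-188,0,0],0]])

```text
time_s: 14.72
position: [0.4301, 0.02, 0.2587]
tcp_rot: [-0.701, 1.457, 0.687]
force: [-0.5, -0.0, -5.7]
opening: 0.0637
```

Call:
arm_command(deltas=[[[0,-15,-5],0],[[0,-50,-17],-3],[[0,-95,-32],-8],[[0,-140,-46],-13],[[0,-185,-60],-18],[[0,-222,-72],-21],[[0,-242,-79],-22],[[0,-246,-80],-22]])

```text
time_s: 15.72
position: [0.5708, -0.1994, 0.2593]
tcp_rot: [-0.99, 1.34, 0.98]
force: [-0.7, 0.5, -4.7]
opening: 0.0636
```

```bash
python3 - <<'E'
from plant import ctrl
from h import *
import pickle
ctrl.camera("side");ctrl.camera("side")
s=ctrl.get_state();print(s['time_s'],s['position'],s['opening'],s['force']);todelta(s,(.573,-.2,.26),73)
m=ctrl.camera_model("wrist")
im=ctrl.camera("wrist");pickle.dump((m,s),open('mw3.pkl','wb'))
cv2.imwrite("pics/k_wrist.png",im[:,:,::-1])
im=ctrl.camera("side");cv2.imwrite("pics/k_side.png",im[:,:,::-1])
cv2.imwrite("pics/k_side2.png",cv2.resize(im[150:350,330:530,::-1],None,fx=3,fy=3,interpolation=cv2.INTER_CUBIC))
E
```

```text
15.825 [ 0.5706192  -0.19775019  0.26047007] 0.06350929062597777 [-0.48032441 -0.18923455 -4.92254938]
delta [ 0.5 -2.9 -1.4] turn -0.2 cur z ang 72.85
```

View pics/k_wrist.png

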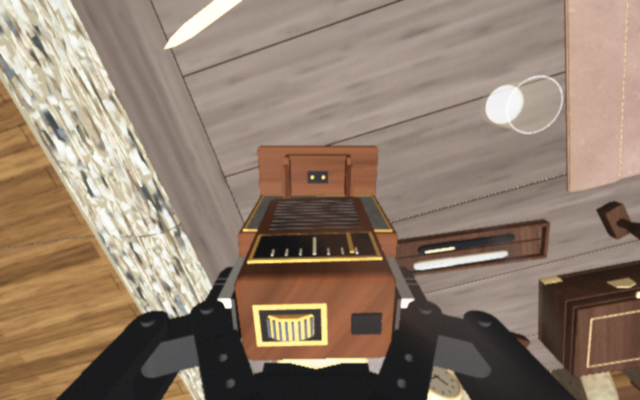

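View pics/k_side2.png

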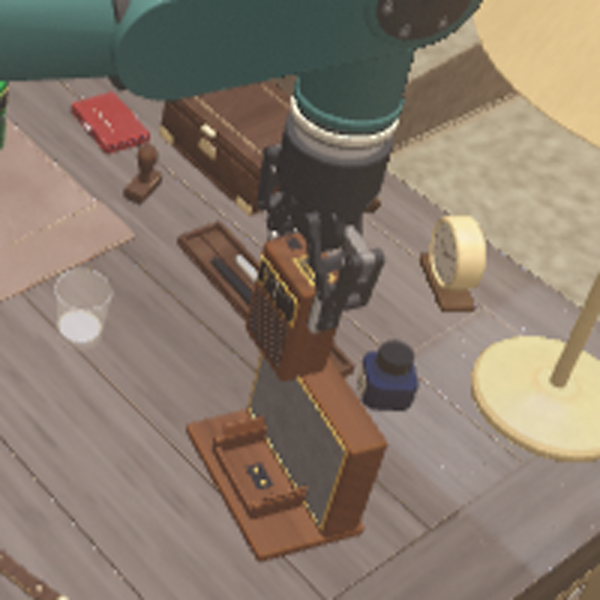

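```bash
python3 - <<'E'
import cv2
im=cv2.imread("pics/k_wrist.png")
cv2.imwrite("pics/k2.png",cv2.resize(im[140:240,235:405],None,fx=4.7,fy=4.7,interpolation=cv2.INTER_CUBIC))
cv2.imwrite("pics/k3.png",cv2.resize(im[225:370,225:410],None,fx=4,fy=4,interpolation=cv2.INTER_CUBIC))
E
```

```text
(no output)
```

View pics/k2.png

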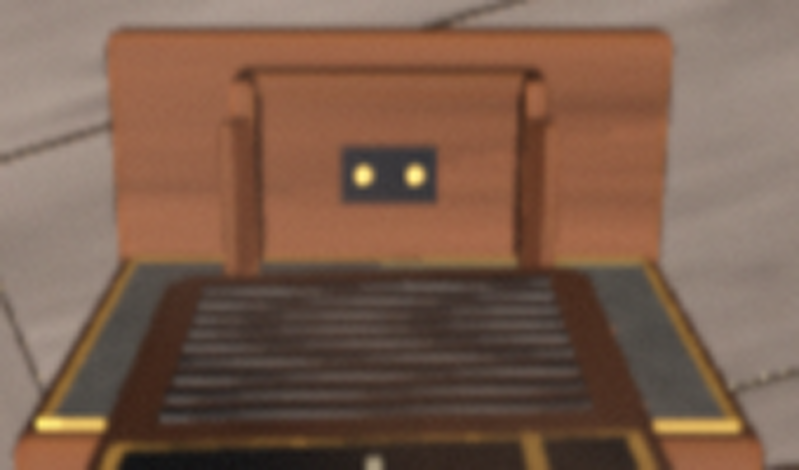

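View pics/k3.png

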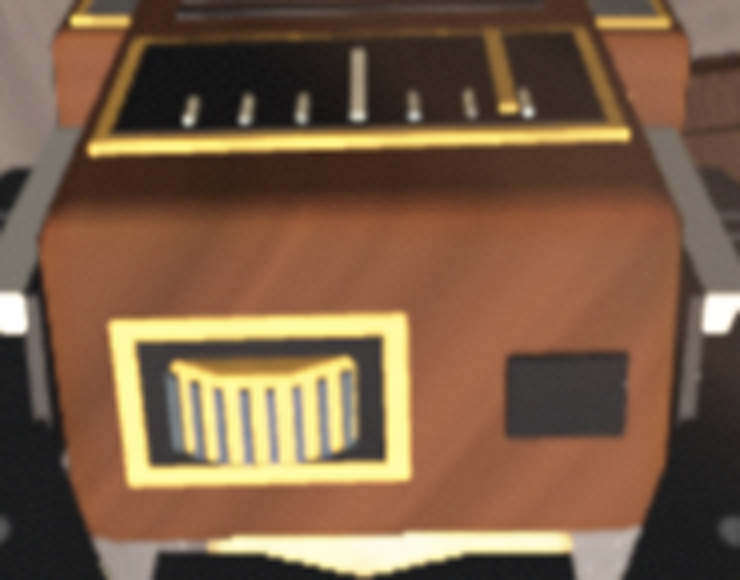

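```bash
python3 - <<'E'
from h import *
import pickle
m,s=pickle.load(open('mw3.pkl','rb'))
D=[onz(m,(x/4.7+235,y/4.7+140),.016)[:2] for x,y in [(110,30),(670,32),(661,262),(119,262)]]
th,t=fit(D,[(-.052,-.075),(-.052,.075),(.016,.075),(.016,-.075)])
c=np.array(onz(m,(390/4.7+235,175/4.7+140),.016)[:2]);Rd=np.array([[np.cos(th),-np.sin(th)],[np.sin(th),np.cos(th)]])
seat=t+Rd@[-.012,0];print('seat',seat,'contacts local',Rd.T@(c-t))
zt=s['position'][2]-.0725+.104
F=np.array([onz(m,(x/4+225,y/4+225),zt)[:2] for x,y in [(108,322),(408,315),(410,478),(130,487)]])
print('frame size',np.linalg.norm(F[1]-F[0]),np.linalg.norm(F[2]-F[1]),np.linalg.norm(F[3]-F[2]))
C=np.array([onz(m,(x/4+225,y/4+225),zt)[:2] for x,y in [(42,212),(682,212),(640,525),(95,540)]])
th2,t2=fit(C,[(-.021,-.032),(-.021,.032),(.021,.032),(.021,-.032)])
a=th2;R2=np.array([[np.cos(a),-np.sin(a)],[np.sin(a),np.cos(a)]])
rc=F.mean(0)+R2@[0,.010];print('radio by frame',rc,'by corners',t2,'tcp',s['position'])
# dial: middle line on front face x=-.021,z=.078; bottom pixel (358,118)->  z? use dial frame bottom
for q in (rc,t2):
    d=seat-q; print('world shift',d*1e3)
    M=R.from_rotvec(s['tcp_rot']).as_matrix();print('tool shift',(M.T@np.r_[d,0]*1e3).round(1))
E
```

```text
yaw -17.13 pos [ 0.5903 -0.2023] res mm [[-2.8, -1.3], [-1.9, 2.9], [2.6, -0.3], [2.1, -1.3]]
seat [ 0.57879034 -0.19877497] contacts local [-1.10370990e-02  9.58078463e-05]
frame size 0.02864236487308292 0.0195953105507688 0.028265095213456576
yaw -16.02 pos [ 0.5674 -0.1964] res mm [[-2.2, -2.1], [-1.7, 3.0], [3.7, 3.3], [0.2, -4.2]]
radio by frame [ 0.56986534 -0.19699959] by corners [ 0.56743374 -0.1964445 ] tcp [ 0.5706192  -0.19775019  0.26047007]
world shift [ 8.92499809 -1.77537953]
tool shift [ 0.  -9.1  0.9]
world shift [11.3565916  -2.33046241]
tool shift [  0.  -11.5   1.1]
```

Call:
arm_command(deltas=[[[20,2,1],1],[[55,2,1],2],[[90,2,1],2],[[115,2,1],2],[[127,2,1],2],[[130,2,1],2],[[130,2,1],2],[[130,2,1],2]])

```text
time_s: 16.92
position: [0.5709, -0.1972, 0.1341]
tcp_rot: [-0.97, 1.347, 0.95]
force: [-0.7, -0.2, -4.9]
opening: 0.0636
```

```bash
python3 - <<'E'
from plant import ctrl
from h import *
import pickle
im=ctrl.camera("side")
cv2.imwrite("pics/l_side2.png",cv2.resize(im[200:350,360:510,::-1],None,fx=4,fy=4,interpolation=cv2.INTER_CUBIC))
s=ctrl.get_state();print(s['time_s'],s['position'],s['opening'],s['force']);todelta(s,(.573,-.2,.26),73)
m=ctrl.camera_model("wrist")
im=ctrl.camera("wrist");pickle.dump((m,s),open('mw4.pkl','wb'))
cv2.imwrite("pics/l_wrist.png",im[:,:,::-1])
cv2.imwrite("pics/l_w2.png",cv2.resize(im[100:370,200:430,::-1],None,fx=2.2,fy=2.2,interpolation=cv2.INTER_CUBIC))
E
```

```text
16.975 [ 0.57078391 -0.19712508  0.13387572] 0.06371760638276455 [ 0.04124389 -0.69570104 -5.47305578]
delta [-126.1   -4.4   -2.8] turn -2.1 cur z ang 70.91
```

View pics/l_w2.png

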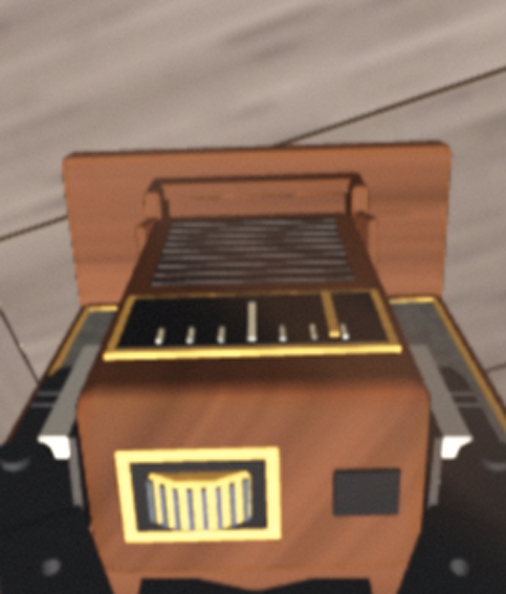

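View pics/l_side2.png

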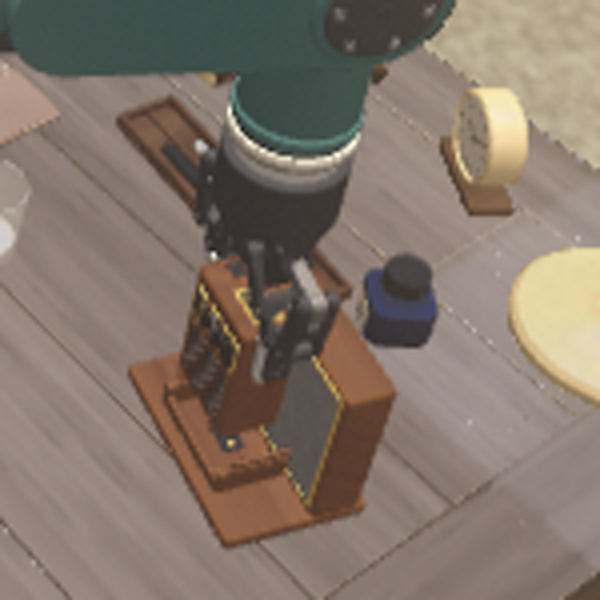

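```bash
python3 - <<'E'
from h import *
import pickle
m,s=pickle.load(open('mw4.pkl','rb'))
g=lambda x,y,z:onz(m,(x/2.2+200,y/2.2+100),z)[:2]
# dock: front corners known width -> center ; grille bottom hidden
fl=g(448,143,.016);fr=g(66,156,.016);d=fl-fr;print('w',np.linalg.norm(d),'yaw',np.degrees(np.arctan2(-d[0],d[1])))
# panel top front frame corners z=.136 : right visible (80,308)-(450..)
th=np.radians(-17.1)
ex=np.array([np.cos(th),np.sin(th)]);ey=np.array([-ex[1],ex[0]])
orig=(fl+fr)/2+ex*.052
pl=g(440,300,.136);pr=g(80,308,.136)
print('panel top front pts local',[(ex@(p-orig),ey@(p-orig)) for p in (pl,pr)])
seat=orig-ex*.012
zb=s['position'][2]-.0725
bl=g(352,217,zb);br=g(163,219,zb)
print('radio bottom front', np.linalg.norm(bl-br),'rel seat (x,y) mm',[(ex@(p-seat)*1e3,ey@(p-seat)*1e3) for p in (bl,br)])
F=np.array([g(x,y,zb+.104) for x,y in [(115,452),(278,447),(281,538),(126,542)]]).mean(0)
print('radio centre by wheel frame rel seat',ex@(F-seat)*1e3,ey@(F-seat)*1e3+10)
mid=g(252,340,zb+.068);print('mid line',ex@(mid-seat)*1e3,ey@(mid-seat)*1e3)
print(seat,s['position'])
E
```

```text
w 0.14337029777676638 yaw -17.0095895302168
panel top front pts local [(np.float64(-0.04624093239856115), np.float64(0.03839853514336124)), (np.float64(-0.04674874420545467), np.float64(-0.036430472982192194))]
radio bottom front 0.059866559429785075 rel seat (x,y) mm [(np.float64(-27.56393244807278), np.float64(30.14610294935495)), (np.float64(-28.831288844902257), np.float64(-29.707040207236282))]
radio centre by wheel frame rel seat -11.358976356083664 -0.34735433416663497
mid line -22.42969417935472 -1.0189679069075057
[ 0.58058508 -0.19924514] [ 0.57078391 -0.19712508  0.13387572]
```

Call:
arm_command(deltas=[[[0,-3,0],0],[[0,-6,0],0],[[0,-7,0],0],[[0,-7,0],0],[[0,-7,0],0]])

```text
time_s: 17.65
position: [0.5766, -0.1991, 0.1323]
tcp_rot: [-0.968, 1.349, 0.952]
force: [-0.0, -0.1, -5.2]
opening: 0.0633
```

Call:
arm_command(deltas=[[[0,-1,0],0],[[0,-2,0],0],[[0,-2,0],0]])

```text
time_s: 18.02
position: [0.5787, -0.1998, 0.1324]
tcp_rot: [-0.969, 1.349, 0.952]
force: [0.1, 0.1, -4.8]
opening: 0.0635
```

```bash
python3 - <<'E'
from plant import ctrl
from h import *
im=ctrl.camera("side")
cv2.imwrite("pics/m_side2.png",cv2.resize(im[250:350,385:485,::-1],None,fx=6,fy=6,interpolation=cv2.INTER_CUBIC))
s=ctrl.get_state();print(s['time_s'],s['position'],s['opening'],s['force'],s['wrist_torque'])
E
```

```text
18.075 [ 0.57861701 -0.19980798  0.1324535 ] 0.0634328954568165 [ 0.11350725  0.55846487 -6.66874037] [ 0.01516005 -0.04249586  0.02873037]
```

View pics/m_side2.png

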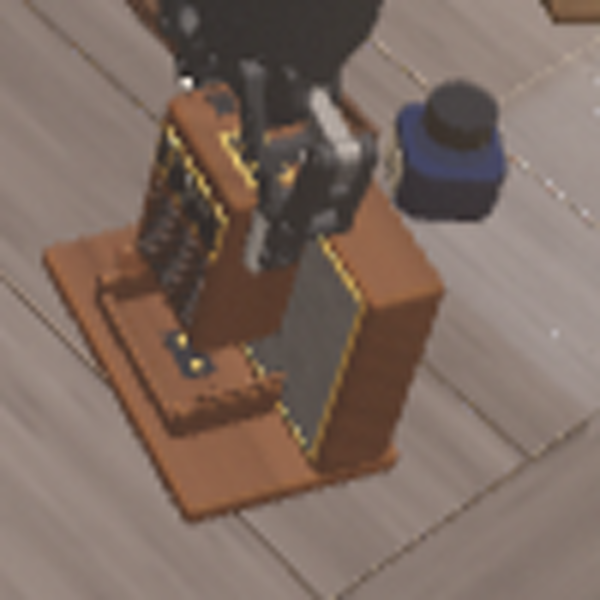

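Call:
arm_command(deltas=[[[0,-1,0],0],[[0,-2,0],0],[[0,-2,0],0]])

```text
time_s: 18.45
position: [0.5806, -0.2004, 0.1325]
tcp_rot: [-0.969, 1.349, 0.952]
force: [-0.6, 0.4, -6.2]
opening: 0.0636
```

Call:
arm_command(deltas=[[[0,-1,0],0],[[0,-1,0],0]])

```text
time_s: 18.7
position: [0.5813, -0.2007, 0.1324]
tcp_rot: [-0.968, 1.349, 0.953]
force: [-0.9, -0.0, -5.2]
opening: 0.0634
```

Call:
arm_command(deltas=[[[0,-1,0],0],[[0,-1,0],0]])

```text
time_s: 18.95
position: [0.5813, -0.2007, 0.1325]
tcp_rot: [-0.967, 1.351, 0.955]
force: [-4.8, 2.0, -1.7]
opening: 0.0637
```

Call:
arm_command(deltas=[[[0,1.5,0],0],[[0,2.7,0],0],[[8,2.7,0],0],[[14,2.7,0],0],[[20,2.7,0],0],[[25,2.7,0],0],[[25,2.7,0],0]])

```text
time_s: 19.82
position: [0.5796, -0.2003, 0.1066]
tcp_rot: [-0.968, 1.35, 0.953]
force: [-0.1, 0.5, -5.7]
opening: 0.0636
```

```bash
python3 - <<'E'
from plant import ctrl
from h import *
im=ctrl.camera("wrist")
s=ctrl.get_state();print(s['time_s'],s['position'],s['opening'],s['force'],s['wrist_torque'])
cv2.imwrite("pics/n_w2.png",cv2.resize(im[100:370,200:430,::-1],None,fx=2.2,fy=2.2,interpolation=cv2.INTER_CUBIC))
im=ctrl.camera("side")
cv2.imwrite("pics/n_side2.png",cv2.resize(im[250:350,385:485,::-1],None,fx=6,fy=6,interpolation=cv2.INTER_CUBIC))
E
```

```text
19.875 [ 0.57984633 -0.2003697   0.1070845 ] 0.0632984208045792 [-0.0678745   1.24031353 -4.89385505] [ 0.00877199 -0.04577058  0.02641279]
```

View pics/n_w2.png

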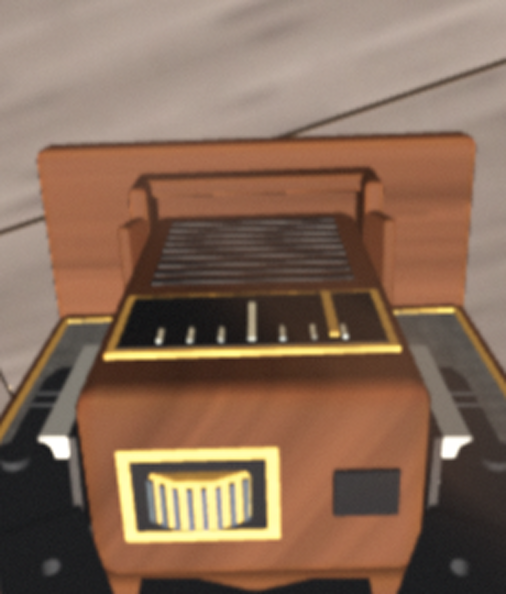

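View pics/n_side2.png

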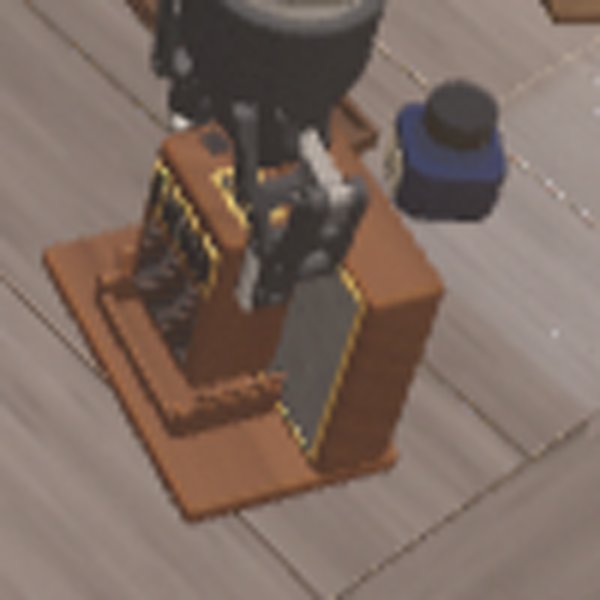

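Call:
arm_command(deltas=[[[2,0,0.7],0],[[5,0,0.7],0],[[8,0,0.7],0],[[8,0,0.7],0]])

```text
time_s: 20.42
position: [0.5799, -0.1997, 0.0989]
tcp_rot: [-0.968, 1.349, 0.953]
force: [-0.1, -0.3, -3.8]
opening: 0.0636
```

Call:
arm_command(deltas=[[[2,0,0],0],[[4,0,0],0],[[6,0,0],0],[[6,0,0],0]])

```text
time_s: 20.92
position: [0.5801, -0.1998, 0.0931]
tcp_rot: [-0.968, 1.349, 0.953]
force: [-0.7, -1.1, -6.0]
opening: 0.0634
```

Call:
arm_command(deltas=[[[1,0,0],0],[[2,0,0],0],[[2,0,0],0]])

```text
time_s: 21.3
position: [0.5802, -0.1998, 0.0913]
tcp_rot: [-0.968, 1.349, 0.952]
force: [-0.3, -0.4, -4.7]
opening: 0.0636
```

Call:
arm_command(deltas=[[[1,0,0],0],[[2,0,0],0],[[2,0,0],0]])

```text
time_s: 21.68
position: [0.5804, -0.1999, 0.0896]
tcp_rot: [-0.969, 1.349, 0.952]
force: [-1.0, 0.1, -4.9]
opening: 0.0636
```

Call:
arm_command(deltas=[[[0.5,0,0],0],[[1,0,0],0],[[1,0,0],0]])

```text
time_s: 22.05
position: [0.5805, -0.2, 0.0894]
tcp_rot: [-0.969, 1.349, 0.952]
force: [-1.6, 0.9, 0.9]
opening: 0.0633
```

Call:
arm_command(deltas=[[[0.7,0,0],0],[[0.7,0,0],0],[[0.7,0,0],0]])

```text
time_s: 22.42
position: [0.5806, -0.2001, 0.0894]
tcp_rot: [-0.97, 1.348, 0.951]
force: [-3.4, 0.3, 5.3]
opening: 0.0636
```

```bash
python3 - <<'E'
from plant import ctrl
from h import *
im=ctrl.camera("wrist")
s=ctrl.get_state();print(s['time_s'],s['position'],s['opening'],s['force'],s['wrist_torque'])
cv2.imwrite("pics/o_w2.png",cv2.resize(im[100:370,200:430,::-1],None,fx=2.2,fy=2.2,interpolation=cv2.INTER_CUBIC))
im=ctrl.camera("side")
cv2.imwrite("pics/o_side2.png",cv2.resize(im[250:350,385:485,::-1],None,fx=6,fy=6,interpolation=cv2.INTER_CUBIC))
E
```

```text
22.475 [ 0.58056581 -0.2000472   0.08940065] 0.06327104886775699 [-3.27679798  0.16141936  5.32096899] [0.41227701 0.66102851 0.07601107]
```

View pics/o_w2.png

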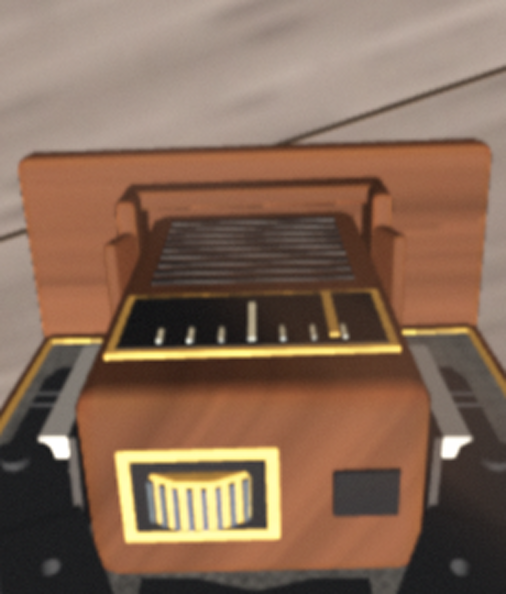

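View pics/o_side2.png

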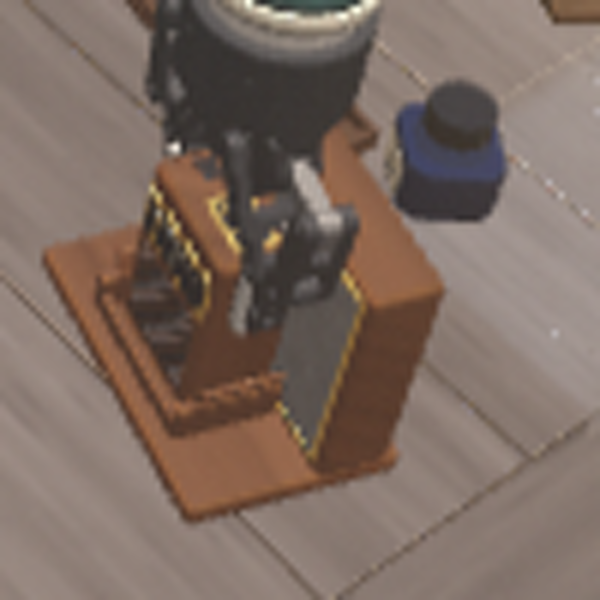

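Call:
arm_command(deltas=[[[0,0,0],0],[[0,0,0],0],[[0,0,0],0],[[0,0,0],0],[[0,0,0],0]], fingers=85)

```text
time_s: 23.15
position: [0.5803, -0.1999, 0.0876]
tcp_rot: [-0.968, 1.349, 0.952]
force: [-0.6, -0.5, 0.4]
opening: 0.0847
```

Call:
arm_command(deltas=[[[-10,0,0],0],[[-40,0,0],0],[[-80,0,0],0],[[-110,0,0],0],[[-120,0,0],0],[[-120,0,0],0],[[-120,0,0],0]], fingers=0)

```text
time_s: 24.02
position: [0.5791, -0.1986, 0.2057]
tcp_rot: [-0.967, 1.35, 0.954]
force: [-0.7, 1.3, -4.8]
opening: 0.0627
```

```bash
python3 - <<'E'
from plant import ctrl
from h import *
import pickle
ctrl.camera("side")
m=ctrl.camera_model("wrist");s=ctrl.get_state()
im=ctrl.camera("wrist");pickle.dump((m,s),open('mw5.pkl','wb'))
print(s['time_s'],s['position'],s['opening'],s['force']);todelta(s,(.58,-.2,.2),72.9)
cv2.imwrite("pics/p_w.png",im[:,:,::-1])
cv2.imwrite("pics/p_w2.png",cv2.resize(im[110:290,220:410,::-1],None,fx=4,fy=4,interpolation=cv2.INTER_CUBIC)[:600])
im=ctrl.camera("side")
cv2.imwrite("pics/p_side2.png",cv2.resize(im[250:350,385:485,::-1],None,fx=6,fy=6,interpolation=cv2.INTER_CUBIC))
E
```

```text
24.075 [ 0.57911786 -0.19868145  0.20574733] 0.06265940804551078 [-0.83751928  0.09928609 -4.91712792]
delta [ 5.8 -1.2 -0.9] turn -2.0 cur z ang 70.9
```

View pics/p_w.png

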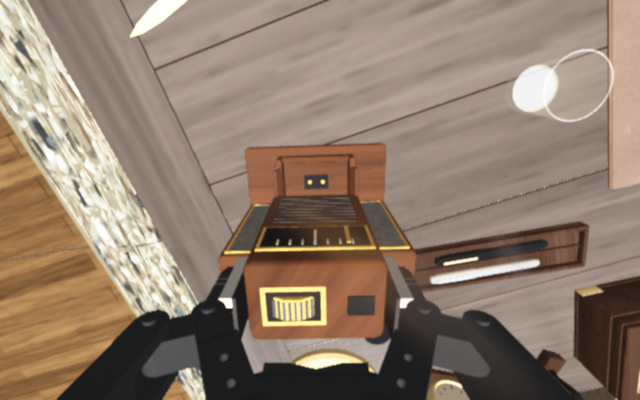

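View pics/p_side2.png

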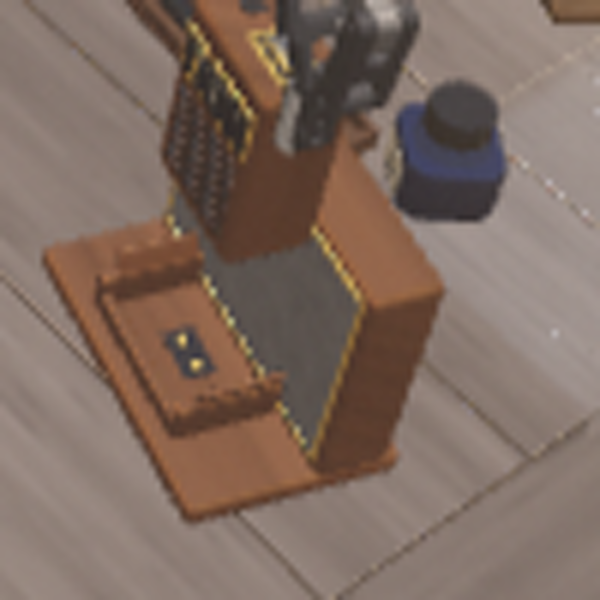

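View pics/p_w2.png

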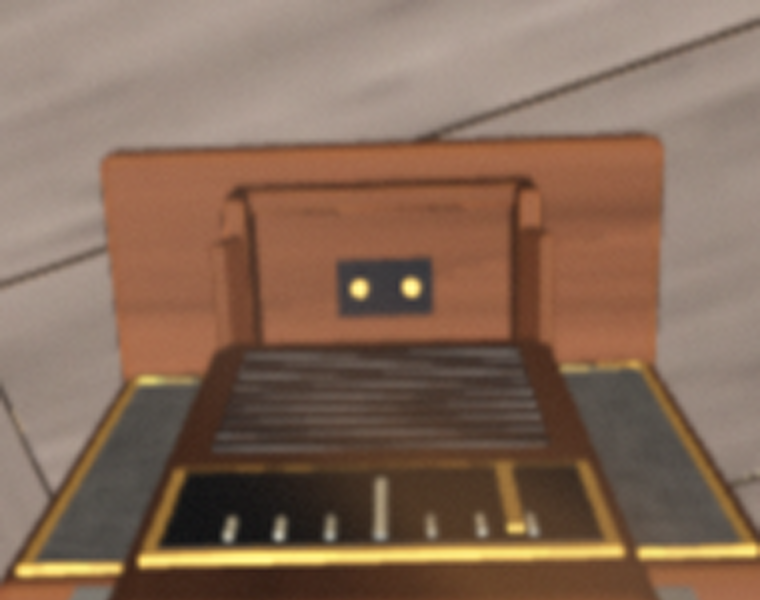

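Call:
arm_command(deltas=[[[15,0,0],0],[[35,0,0],0],[[52,0,0],0],[[63,0,0],0],[[68,0,0],0],[[68,0,0],0],[[68,0,0],0]])

```text
time_s: 25.05
position: [0.5791, -0.1991, 0.1385]
tcp_rot: [-0.967, 1.351, 0.955]
force: [-5.3, 1.6, -8.7]
opening: 0.0627
```

```bash
python3 - <<'E'
from plant import ctrl
from h import *
im=ctrl.camera("wrist");s=ctrl.get_state()
print(s['time_s'],s['position'],s['opening'],s['force'],s['wrist_torque'])
cv2.imwrite("pics/q_w2.png",cv2.resize(im[110:350,200:430,::-1],None,fx=2.5,fy=2.5,interpolation=cv2.INTER_CUBIC))
im=ctrl.camera("side")
cv2.imwrite("pics/q_side2.png",cv2.resize(im[250:350,385:485,::-1],None,fx=6,fy=6,interpolation=cv2.INTER_CUBIC))
E
```

```text
25.1 [ 0.57914258 -0.19910253  0.13849239] 0.06274325752404382 [-5.68121183  1.92381562 -8.82368255] [0.26317713 0.96113278 0.11638956]
```

View pics/q_w2.png

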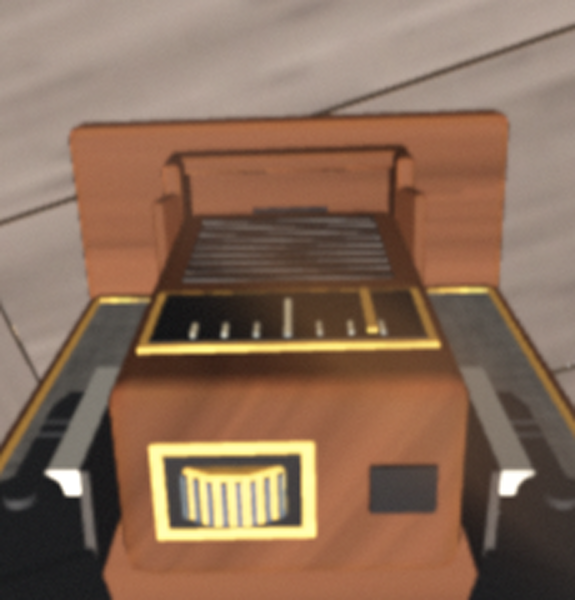

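View pics/q_side2.png

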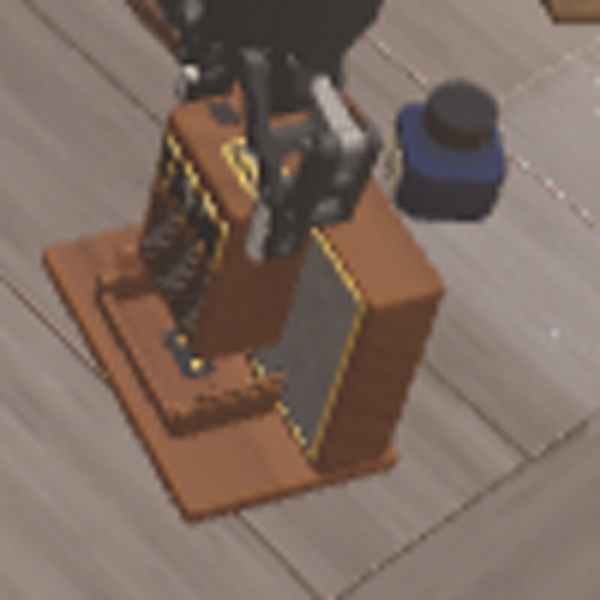

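Call:
arm_command(deltas=[[[0,1,0],0],[[0,2,0],0],[[0,2,0],0],[[0,2,0],0]])

```text
time_s: 25.65
position: [0.5787, -0.1991, 0.1405]
tcp_rot: [-0.97, 1.348, 0.951]
force: [-1.8, 1.1, -6.4]
opening: 0.0632
```

```bash
python3 - <<'E'
from plant import ctrl
from h import *
s=ctrl.get_state()
print(s['time_s'],s['position'],s['opening'],s['force'],s['wrist_torque'])
im=ctrl.camera("side")
cv2.imwrite("pics/r_side2.png",cv2.resize(im[245:345,385:485,::-1],None,fx=6,fy=6,interpolation=cv2.INTER_CUBIC))
im=ctrl.camera("scene")
cv2.imwrite("pics/r_scene.png",im[:,:,::-1])
E
```

```text
25.65 [ 0.57873268 -0.19906997  0.14046913] 0.06317214172537312 [-1.7510506   1.1421052  -6.37449793] [0.16223646 0.44335175 0.070924  ]
```

View pics/r_side2.png

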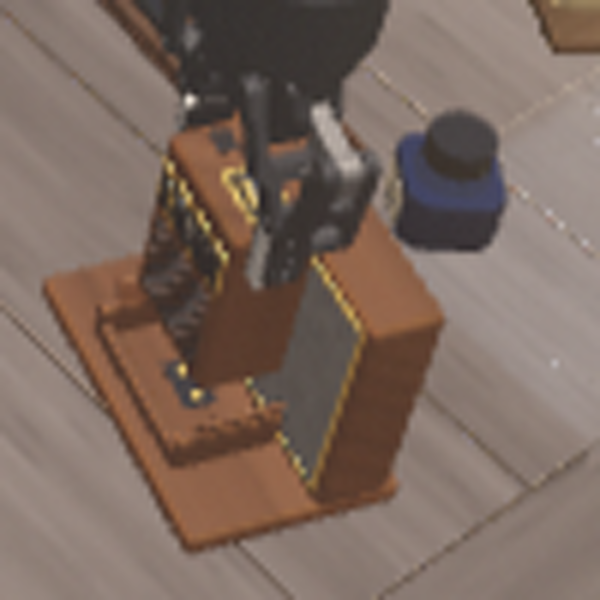

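View pics/r_scene.png

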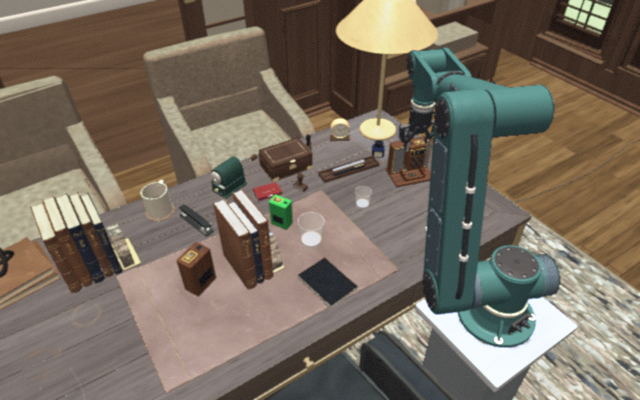

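Call:
arm_command(deltas=[[[0,1,0],0],[[0,2,0],0],[[0,2,0],0],[[0,2,0],0]])

```text
time_s: 26.25
position: [0.5764, -0.1982, 0.1399]
tcp_rot: [-0.969, 1.349, 0.952]
force: [0.3, 0.6, -5.4]
opening: 0.063
```

```bash
python3 - <<'E'
from plant import ctrl
from h import *
import pickle
m=ctrl.camera_model("wrist");im=ctrl.camera("wrist");s=ctrl.get_state()
print(s['time_s'],s['position'],s['opening'],s['force'],s['wrist_torque'])
pickle.dump((m,s),open('mw6.pkl','wb'))
cv2.imwrite("pics/s_w2.png",cv2.resize(im[130:350,220:410,::-1],None,fx=2.7,fy=2.7,interpolation=cv2.INTER_CUBIC))
E
```

```text
26.3 [ 0.57638825 -0.1982246   0.13982444] 0.06268862449535147 [-0.6411592  -0.74072588 -4.80898204] [-0.01343094  0.00635105 -0.01031205]
```

View pics/s_w2.png

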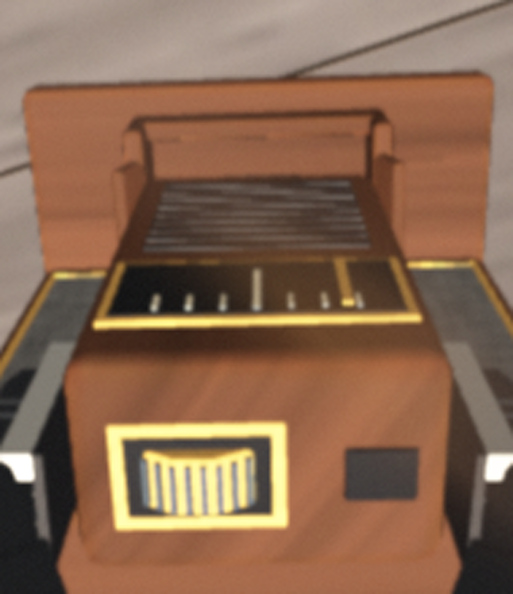

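```bash
python3 - <<'E'
import cv2
im=cv2.imread("pics/j_wrist.png")
cv2.imwrite("pics/j2.png",cv2.resize(im[180:370,225:410],None,fx=3.1,fy=3.1,interpolation=cv2.INTER_CUBIC))
E
```

```text
(no output)
```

View pics/j2.png

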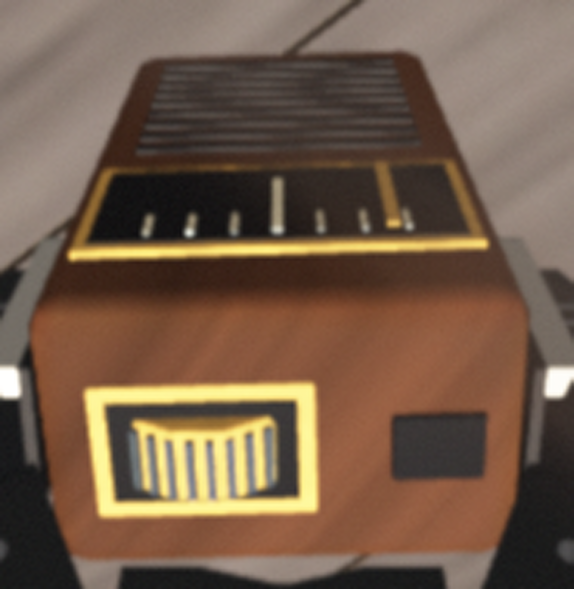

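```bash
cat > pitch.py <<'E'
from h import *
import pickle
# camera relative to tool is fixed: use camera frame from mw6 (m) with its tcp; tool vertical assumed
m6,s6=pickle.load(open('mw6.pkl','rb'))
def camfeat(pts,sc,o): return [(x/sc+o[0],y/sc+o[1]) for x,y in pts]
J=camfeat([(105,170),(460,160),(488,243),(70,255),(84,390),(316,383),(318,510),(101,517),(391,415),(486,411),(487,478),(393,478),(163,62),(398,57),(140,155),(420,145)],3.1,(225,180))
S=camfeat([(108,262),(410,258),(420,318),(95,325),(107,425),(287,423),(289,527),(116,530),(345,449),(416,447),(418,498),(346,500),(155,182),(355,180),(145,248),(370,246)],2.7,(220,130))
# work in frame: use m6 camera in world, tcp s6; radio at j-grip: bottom = tcp-.0732
zb=s6['position'][2]-.0732
top=[np.array(onz(m6,p,zb+.104)) for p in J]
F=np.array(top[4:8])
e=(F[1]-F[0])+(F[2]-F[3]);yaw=np.arctan2(-e[0],e[1])
ex=np.array([np.cos(yaw),np.sin(yaw),0]);ey=np.array([-ex[1],ex[0],0])
c=F.mean(0)+ey*.010; c[2]=zb
print('j yaw',np.degrees(yaw),'radio centre rel tcp along (ex,ey) mm',ex@(c-s6['position'])*1e3,ey@(c-s6['position'])*1e3)
P=[]
for i,p in enumerate(J):
    if 4<=i<12: w=top[i]
    else:
        o,d=ray(m6,p); t=((c-.021*ex-o)@ex)/(d@ex); w=o+d*t
    P.append([ex@(w-c),ey@(w-c),w[2]-zb])
P=np.array(P);print((P*1e3).round(1).tolist())
def solve(S,verbose=1):
    ok,rv,tv=cv2.solvePnP(P,np.array(S),m6['mtx'],None,flags=cv2.SOLVEPNP_ITERATIVE)
    q=cv2.projectPoints(P,rv,tv,m6['mtx'],None)[0][:,0]
    Rc=np.diag([1,-1,-1.])@R.from_rotvec(rv[:,0]).as_matrix(); W=rot(m6)@Rc
    pos=rot(m6)@(np.diag([1,-1,-1.])@tv[:,0])+m6['origin']
    print('rms px',np.sqrt(((q-S)**2).sum(1).mean()))
    yaw=np.degrees(np.arctan2(W[1,0],W[0,0]));L=W
    print('yaw',yaw,'pitch(+ = top leans back) deg',np.degrees(np.arctan2(W[:2,2]@ex[:2],W[2,2])),'roll (+ top leans left)',np.degrees(np.arctan2(W[:2,2]@ey[:2],W[2,2])))
    r=pos-s6['position'];print('bottom centre rel tcp (ex,ey,z) mm',ex@r*1e3,ey@r*1e3,r[2]*1e3)
if __name__=='__main__':
    solve(J);solve(S)
E
python3 pitch.py
```

```text
j yaw -16.555153452912265 radio centre rel tcp along (ex,ey) mm -0.5612877948745598 0.43292475475235453
[[-21.0, -28.0, 63.2], [-21.0, 28.9, 64.5], [-21.0, 28.1, 90.6], [-21.0, -27.8, 89.9], [-10.0, -24.3, 104.0], [-10.0, 4.5, 104.0], [10.0, 4.1, 104.0], [10.0, -24.4, 104.0], [-4.8, 13.7, 104.0], [-4.9, 25.6, 104.0], [5.6, 26.0, 104.0], [5.1, 14.0, 104.0], [-21.0, -25.4, 9.2], [-21.0, 24.9, 12.1], [-21.0, -23.2, 57.8], [-21.0, 23.4, 58.0]]
rms px 1.3387650939063728e-13
yaw -16.55515345291229 pitch(+ = top leans back) deg -6.857355116831345e-15 roll (+ top leans left) -2.3389427180835796e-14
bottom centre rel tcp (ex,ey,z) mm -0.5612877948745598 0.43292475475235453 -73.19999999999996
rms px 1.4759098308166512
yaw -17.71891223636731 pitch(+ = top leans back) deg -0.6316391880664876 roll (+ top leans left) 0.7200203264978224
bottom centre rel tcp (ex,ey,z) mm 2.1118751528468116 -0.9573663625798784 -86.37675149631077
```

Call:
arm_command(deltas=[[[2,-1.5,1],0],[[8,-1.5,1],0],[[14,-1.5,1],0],[[19,-1.5,1],0],[[22,-1.5,1],0],[[22,-1.5,1],0]])

```text
time_s: 27.05
position: [0.5779, -0.1978, 0.1173]
tcp_rot: [-0.968, 1.349, 0.953]
force: [-0.4, -0.6, -5.0]
opening: 0.063
```

Call:
arm_command(deltas=[[[3,0,0],0],[[6,0,0],0],[[9,0,0],0],[[10,0,0],0],[[10,0,0],0]])

```text
time_s: 27.68
position: [0.5781, -0.198, 0.1076]
tcp_rot: [-0.968, 1.349, 0.952]
force: [-0.8, 0.0, -5.3]
opening: 0.0628
```

Call:
arm_command(deltas=[[[1,0,0],0],[[2,0,0],0],[[2,0,0],0]])

```text
time_s: 28.05
position: [0.5781, -0.198, 0.1056]
tcp_rot: [-0.968, 1.349, 0.952]
force: [0.1, 1.0, -4.9]
opening: 0.0632
```

Expected contact near TCP z 0.1025.

Call:
arm_command(deltas=[[[1,0,0],0],[[2,0,0],0],[[2,0,0],0]])

```text
time_s: 28.42
position: [0.5782, -0.198, 0.1037]
tcp_rot: [-0.969, 1.349, 0.952]
force: [0.3, -0.1, -4.6]
opening: 0.0631
```

Call:
arm_command(deltas=[[[0.5,0,0],0],[[1,0,0],0],[[1,0,0],0]])

```text
time_s: 28.8
position: [0.5784, -0.1981, 0.1035]
tcp_rot: [-0.969, 1.349, 0.951]
force: [0.0, 0.1, -1.4]
opening: 0.0629
```

Call:
arm_command(deltas=[[[0.5,0,0],0],[[1,0,0],0],[[1,0,0],0]])

```text
time_s: 29.18
position: [0.5786, -0.1982, 0.1034]
tcp_rot: [-0.97, 1.348, 0.951]
force: [-1.5, 0.6, 4.7]
opening: 0.0627
```

Call:
arm_command(deltas=[[[0,0,0],0],[[0,0,0],0],[[0,0,0],0],[[0,0,0],0],[[0,0,0],0]], fingers=85)

```text
time_s: 29.8
position: [0.5782, -0.198, 0.1016]
tcp_rot: [-0.969, 1.349, 0.952]
force: [0.8, -0.5, -0.9]
opening: 0.085
```

Call:
arm_command(deltas=[[[-10,0,0],0],[[-40,0,0],0],[[-80,0,0],0],[[-100,0,0],0],[[-105,0,0],0],[[-105,0,0],0],[[-105,0,0],0]])

```text
time_s: 30.68
position: [0.577, -0.1969, 0.205]
tcp_rot: [-0.967, 1.351, 0.955]
force: [-0.4, 0.2, 0.1]
opening: 0.0853
```

```bash
python3 - <<'E'
from plant import ctrl
from h import *
import pickle
m=ctrl.camera_model("wrist");s=ctrl.get_state()
im=ctrl.camera("wrist");pickle.dump((m,s),open('mw7.pkl','wb'))
print(s['time_s'],s['position'],s['opening'],s['force']);todelta(s,(.58,-.2,.2),72.9)
cv2.imwrite("pics/t_w2.png",cv2.resize(im[130:310,220:410,::-1],None,fx=3.1,fy=3.1,interpolation=cv2.INTER_CUBIC))
im=ctrl.camera("side")
cv2.imwrite("pics/t_side2.png",cv2.resize(im[250:350,385:485,::-1],None,fx=6,fy=6,interpolation=cv2.INTER_CUBIC))
E
```

```text
30.675 [ 0.57696939 -0.19688317  0.20501251] 0.08526873798056482 [-0.36287422  0.17038911  0.06455614]
delta [ 5.  -3.9 -1.9] turn -2.0 cur z ang 70.91
```

View pics/t_w2.png

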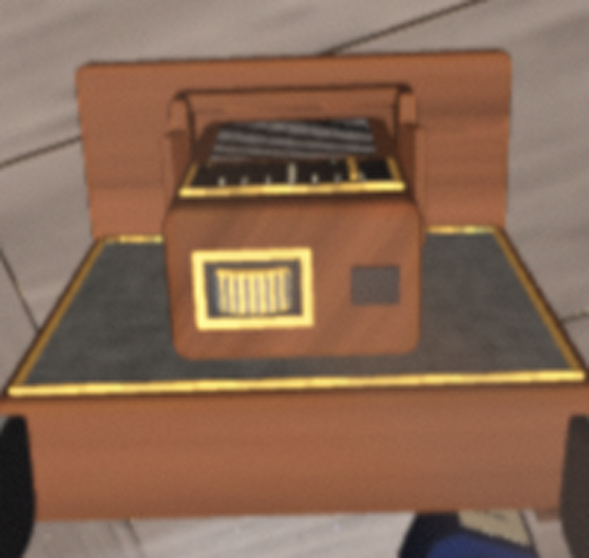

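View pics/t_side2.png

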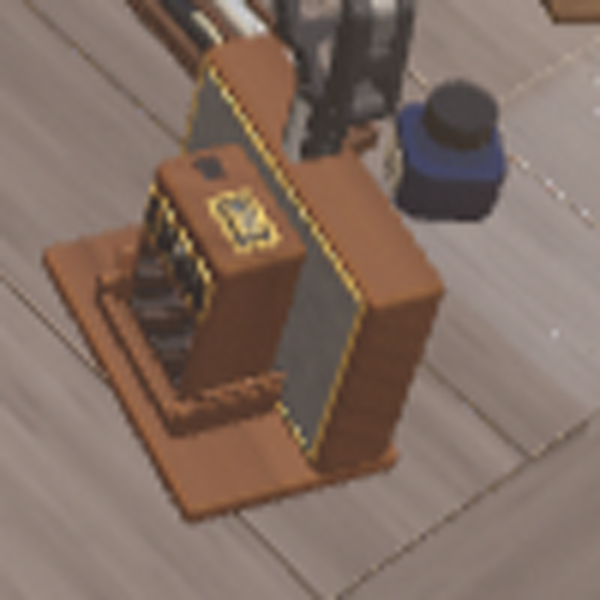

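```bash
python3 - <<'E'
from h import *
import pickle
m,s=pickle.load(open('mw7.pkl','rb'))
g=lambda x,y,z:onz(m,(x/3.1+220,y/3.1+130),z)[:2]
F=np.array([g(x,y,.120) for x,y in [(190,250),(312,250),(313,326),(197,330)]])
C=np.array([g(x,y,.120) for x,y in [(166,205),(420,203),(416,352),(180,357)]])
th,t=fit(C,[(-.021,-.032),(-.021,.032),(.021,.032),(.021,-.032)])
print('wheel',F.mean(0), 'by radio',t+np.array([[np.cos(th),-np.sin(th)],[np.sin(th),np.cos(th)]])@[0,-.010])
# panel top front corners z .136
P=[g(10,392,.136),g(585,377,.136)];d=P[1]-P[0];print('panel w',np.linalg.norm(d),'yaw',np.degrees(np.arctan2(-d[0],d[1])))
th=np.radians(-17.1);w=F.mean(0)
c,sn=np.cos(th),np.sin(th)
ey=np.array([-sn,c])
# by gripping kinematics: seated radio centre = tcp(0.5782,-.198)+ 2.1*ex -.96*ey
ex=np.array([c,sn]);q=np.array([.5782,-.198])+.0021*ex-.00096*ey-.010*ey;print('wheel by grip',q)
w=(w+q)/2;print(w)
st=w+ey*.006
print('press start');todelta(s,(*st,.150),72.9)
E
```

```text
yaw -17.82 pos [ 0.5795 -0.1986] res mm [[-1.2, -1.3], [-0.8, 2.3], [1.8, 1.6], [0.2, -2.6]]
wheel [ 0.57813178 -0.20916462] by radio [ 0.57640217 -0.20811037]
panel w 0.13570707003148597 yaw -17.21006737477316
wheel by grip [ 0.57698448 -0.20909298]
[ 0.57755813 -0.2091288 ]
press start
delta [55.1 -4.1 -5.1] turn -2.0 cur z ang 70.91
```

Call:
arm_command(deltas=[[[0,0,0],0],[[0,-2,-3],-1],[[0,-4,-5],-2],[[0,-4,-5],-2],[[0,-4,-5],-2],[[20,-4,-5],-2],[[45,-4,-5],-2],[[55,-4,-5],-2]], fingers=0)

```text
time_s: 31.78
position: [0.5792, -0.2032, 0.1499]
tcp_rot: [-0.993, 1.338, 0.981]
force: [1.1, -0.4, 0.7]
opening: -0.0
```

```bash
python3 - <<'E'
from plant import ctrl
from h import *
im=ctrl.camera("wrist");s=ctrl.get_state()
print(s['time_s'],s['position'],s['opening'],s['force'])
th=np.radians(-17.1);ex=np.array([np.cos(th),np.sin(th)]);ey=np.array([-ex[1],ex[0]]);d=s['position'][:2]-[.57756,-.20913];print('rel wheel (x,y) mm',ex@d*1e3,ey@d*1e3)
cv2.imwrite("pics/u_w2.png",cv2.resize(im[130:370,200:430,::-1],None,fx=2.5,fy=2.5,interpolation=cv2.INTER_CUBIC))
im=ctrl.camera("side")
cv2.imwrite("pics/u_side2.png",cv2.resize(im[240:340,385:485,::-1],None,fx=6,fy=6,interpolation=cv2.INTER_CUBIC))
E
```

```text
31.825 [ 0.57896911 -0.20311934  0.14904652] -1.8430831445152536e-05 [-0.60135713  0.35930781 -0.54249987]
rel wheel (x,y) mm -0.4205574673404396 6.1592783561347195
```

View pics/u_w2.png

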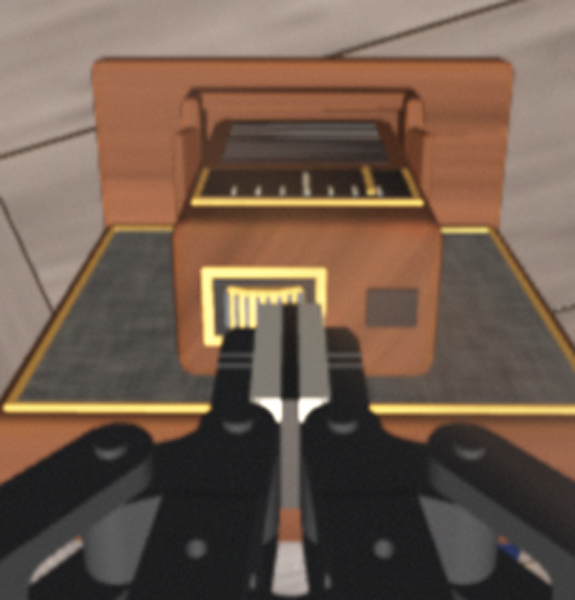

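View pics/u_side2.png

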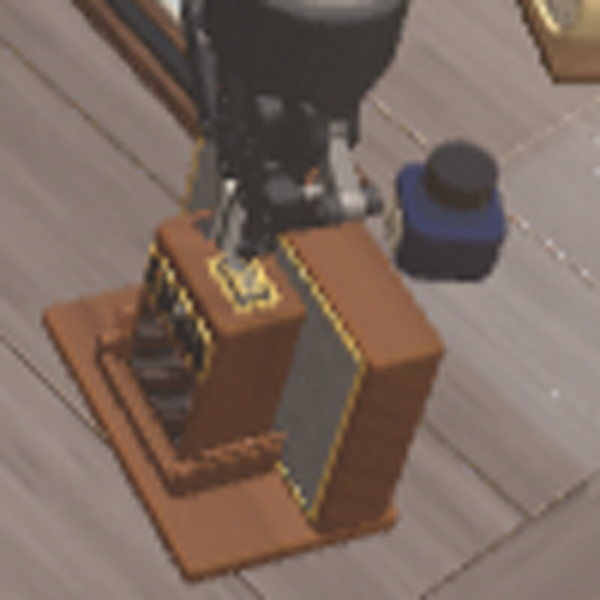

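Call:
arm_command(deltas=[[[5,0,-1],0],[[9,0,-1],0],[[10,0,-1],0],[[10,0,-1],0]])

```text
time_s: 32.38
position: [0.5799, -0.2047, 0.142]
tcp_rot: [-0.995, 1.336, 0.978]
force: [0.7, 0.6, 0.5]
opening: -0.0003
```

Call:
arm_command(deltas=[[[0.5,0,0],0],[[1,0,0],0],[[1.5,0,0],0],[[1.5,0,0],0]])

```text
time_s: 32.88
position: [0.5798, -0.2047, 0.1402]
tcp_rot: [-0.995, 1.336, 0.979]
force: [0.5, -0.4, 0.1]
opening: 0.0
```

Call:
arm_command(deltas=[[[1,0,0],0],[[1.5,0,0],0],[[2,0,0],0],[[2,0,0],0]])

```text
time_s: 33.38
position: [0.5798, -0.2047, 0.1382]
tcp_rot: [-0.995, 1.336, 0.979]
force: [-0.0, -0.3, 0.3]
opening: 0.0002
```

Call:
arm_command(deltas=[[[0.5,0,0],0],[[1,0,0],0],[[1,0,0],0]])

```text
time_s: 33.75
position: [0.5799, -0.2047, 0.1375]
tcp_rot: [-0.995, 1.336, 0.978]
force: [-0.7, 1.3, 0.6]
opening: 0.0
```

Call:
arm_command(deltas=[[[0.5,0,0],0],[[0.8,0,0],0],[[0.8,0,0],0]])

```text
time_s: 34.12
position: [0.5801, -0.2049, 0.1374]
tcp_rot: [-0.996, 1.336, 0.978]
force: [-1.0, -0.3, 5.1]
opening: -0.0002
```

Call:
arm_command(deltas=[[[0.2,0,-1.5],0],[[0.2,0,-3.5],0],[[0.2,0,-5.5],0],[[0.2,0,-7.5],0],[[0.2,0,-9.5],0],[[0.2,0,-11.5],0],[[0.2,0,-11.5],0]])

```text
time_s: 35.0
position: [0.5768, -0.2159, 0.1374]
tcp_rot: [-0.996, 1.335, 0.977]
force: [-1.4, 0.9, 5.8]
opening: 0.0
```

```bash
python3 - <<'E'
from plant import ctrl
from h import *
im=ctrl.camera("wrist");s=ctrl.get_state()
print(s['time_s'],s['position'],s['opening'],s['force'])
cv2.imwrite("pics/v_w2.png",cv2.resize(im[150:300,240:390,::-1],None,fx=4,fy=4,interpolation=cv2.INTER_CUBIC))
E
```

```text
35.05 [ 0.57678939 -0.21592735  0.1373969 ] 1.4897621670883324e-05 [-1.08664187  0.28482948  6.09576194]
```

View pics/v_w2.png

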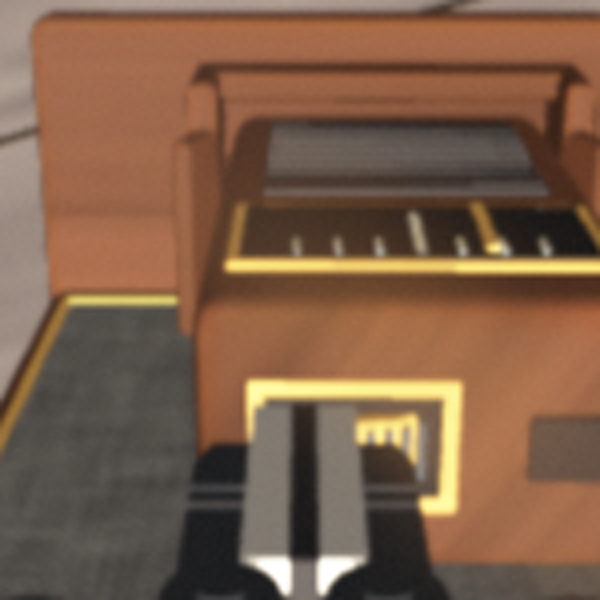

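Call:
arm_command(deltas=[[[-4,0,0],0],[[-4,0,6],0],[[-4,0,11.5],0],[[-3,0,11.5],0],[[-1,0,11.5],0],[[0,0,11.5],0],[[0,0,11.5],0]])

```text
time_s: 35.92
position: [0.5801, -0.2048, 0.1374]
tcp_rot: [-0.996, 1.335, 0.977]
force: [-0.5, 2.2, 5.0]
opening: 0.0002
```

Call:
arm_command(deltas=[[[0,0,-1.5],0],[[0,0,-3.5],0],[[0,0,-5.5],0],[[0,0,-7.5],0],[[0,0,-9.5],0],[[0,0,-11.5],0],[[0,0,-11.5],0]])

```text
time_s: 36.8
position: [0.5766, -0.2162, 0.1374]
tcp_rot: [-0.996, 1.336, 0.977]
force: [-1.4, 0.5, 5.1]
opening: 0.0002
```

Call:
arm_command(deltas=[[[-4,0,0],0],[[-4,0,6],0],[[-4,0,11.5],0],[[-4,0,11.5],0]])

```text
time_s: 37.3
position: [0.5798, -0.204, 0.1398]
tcp_rot: [-0.995, 1.336, 0.98]
force: [1.1, -0.0, 0.2]
opening: 0.0001
```

```bash
python3 - <<'E'
from plant import ctrl
from h import *
im=ctrl.camera("wrist");s=ctrl.get_state()
print(s['time_s'],s['position'],s['opening'],s['force'])
cv2.imwrite("pics/w_w2.png",cv2.resize(im[170:270,250:370,::-1],None,fx=6,fy=6,interpolation=cv2.INTER_CUBIC))
E
```

```text
37.35 [ 0.57980574 -0.20428412  0.13989218] -0.00028680591457811794 [-0.5638425  -0.13108827  0.96405468]
```

View pics/w_w2.png

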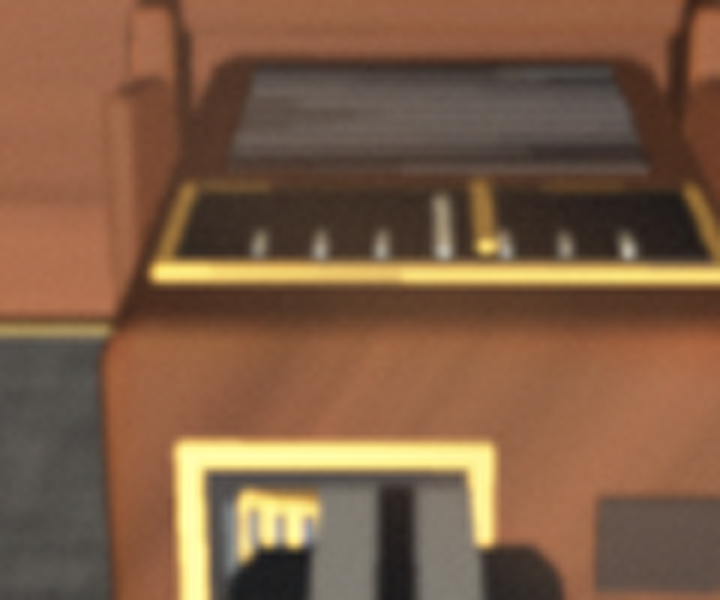

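Call:
arm_command(deltas=[[[2,0,0],0],[[4,0,0],0],[[4,0,0],0],[[4,0,-2],0],[[4,0,-4],0],[[4,0,-6],0],[[4,0,-8],0],[[4,0,-8],0]])

```text
time_s: 38.35
position: [0.5778, -0.2128, 0.1374]
tcp_rot: [-0.996, 1.335, 0.977]
force: [-1.3, 1.6, 4.7]
opening: -0.0
```

```bash
python3 - <<'E'
from plant import ctrl
from h import *
im=ctrl.camera("wrist");s=ctrl.get_state()
print(s['time_s'],s['position'],s['opening'],s['force'])
cv2.imwrite("pics/x_w2.png",cv2.resize(im[180:250,260:400,::-1],None,fx=5.5,fy=5.5,interpolation=cv2.INTER_CUBIC))
E
```

```text
38.4 [ 0.57775908 -0.21276734  0.13745074] -0.0002548675441306267 [-0.94888108  0.21663196  4.74745184]
```

View pics/x_w2.png

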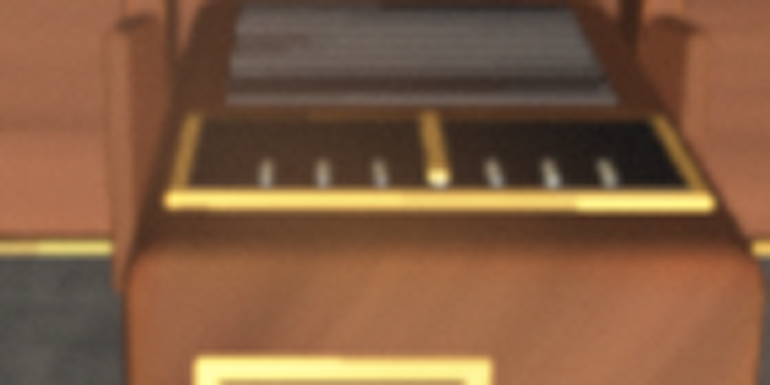

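Call:
arm_command(deltas=[[[-3,0,0],0],[[-15,0,0],0],[[-35,0,0],0],[[-50,0,0],0],[[-50,5,0],0],[[-50,10,10],0],[[-50,10,10],0],[[-50,10,10],0]])

```text
time_s: 39.4
position: [0.5703, -0.1991, 0.1855]
tcp_rot: [-0.995, 1.337, 0.98]
force: [-0.1, -0.5, -0.1]
opening: -0.0002
```

```bash
python3 - <<'E'
from plant import ctrl
from h import *
im=ctrl.camera("wrist");s=ctrl.get_state()
print(s['time_s'],s['position'],s['opening'],s['force'])
cv2.imwrite("pics/y_w2.png",cv2.resize(im[140:290,220:410,::-1],None,fx=4,fy=4,interpolation=cv2.INTER_CUBIC))
im=ctrl.camera("side")
cv2.imwrite("pics/y_side2.png",cv2.resize(im[250:350,385:485,::-1],None,fx=6,fy=6,interpolation=cv2.INTER_CUBIC))
cv2.imwrite("pics/y_side.png",im[:,:,::-1])
E
```

```text
39.45 [ 0.57041695 -0.1993064   0.18562225] 0.00010251824492195489 [ 0.02193172 -0.45570954  0.04117329]
```

View pics/y_w2.png

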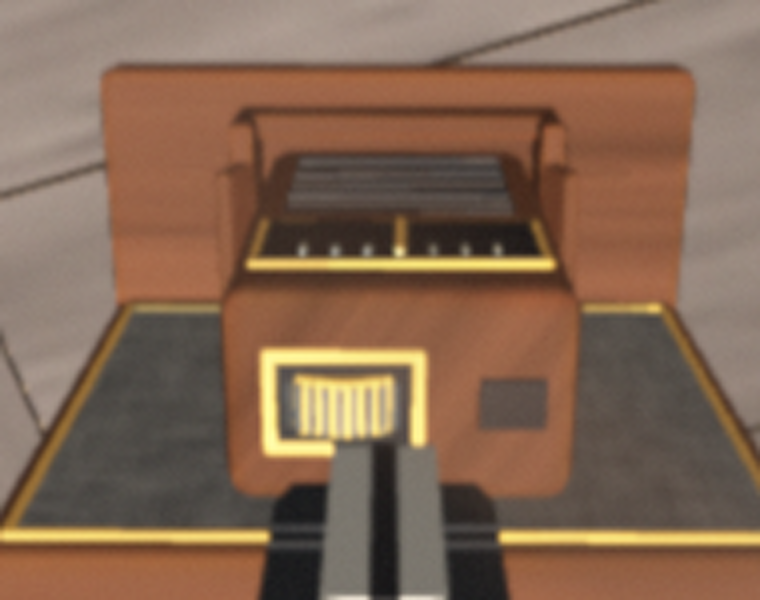

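View pics/y_side2.png

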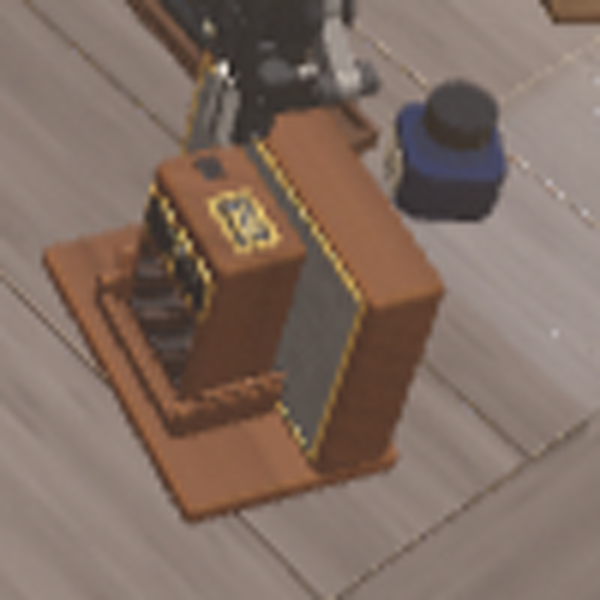

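View pics/y_side.png

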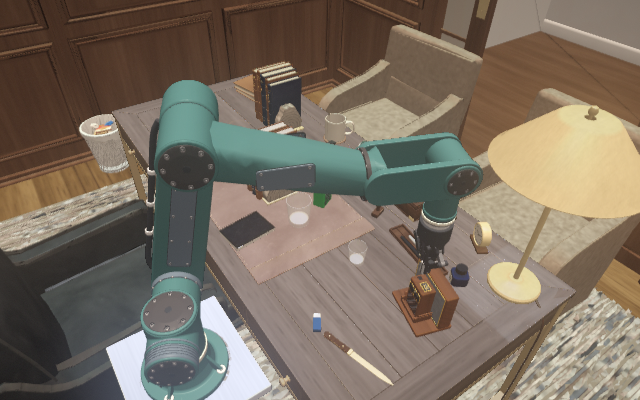

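Call:
arm_command(deltas=[[[-30,5,0],0],[[-70,10,0],0],[[-90,10,0],0],[[-90,10,0],0],[[-90,10,0],0]])

```text
time_s: 40.12
position: [0.5602, -0.1957, 0.2746]
tcp_rot: [-0.993, 1.337, 0.98]
force: [-0.3, -0.5, -1.0]
opening: -0.0
```

```bash
python3 - <<'E'
from plant import ctrl
s=ctrl.get_state();print(s['time_s'],s['position'],s['force'],abs(s['qvel']).max())
print(ctrl.sign_off())
E
```

```text
40.125 [ 0.56023051 -0.19572709  0.27455956] [-0.26596302 -0.47326579 -1.02907002] 0.017195225825013805
the job is handed in; nothing more can be done
None
```

The radio is standing in the dock seat with its dial facing the robot and the pointer on the long middle line. I handed the job in at about 40 s.

- **Move:** I gripped the radio front and back, set it on the clear patch, then took it by its sides and lowered it into the seat until the force reading showed contact.
- **Tuning:** Three press-and-drag strokes at about 5 N took the pointer from 16 mm left of the middle line onto it.

**Mistake:** After the first seating I began closing the fingers while still rising. They caught the radio again and lifted it about 10 cm. On the way back down it touched the panel with about 6 N. I backed off, corrected the offset and seated it a second time. Nothing was dropped.

**Last checks:**
- **Height:** The bottom rests on the seat floor to within about 1 mm, judged from the gripper height. The wheel top was felt at its expected 123.5 mm.
- **Pointer:** It stands midway between the neighbouring short lines, within about 0.3 mm in the last wrist picture.
- **Angle:** The radio is turned about 1° or less from the dock.
- **Glass:** It shows where it started in the last side picture. I checked that by eye, not by measurement.
- **Robot:** The arm was about 14 cm above the radio with force near zero.

**Disagreement:** The side and wrist cameras differed by about 12 mm on where the dock was. I settled it by gently touching the panel.

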